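# Nest the mixing cups under their dust lid and send the carriage home

### The arm

A 7-joint arm with a two-finger parallel gripper is mounted at the origin on a cart in front of the work surface, level with it; the furniture and walls round the work are solid. World frame = base frame: x ahead of the robot, y to its left, z up, the work surface at z = 0. Lengths are in m, angles in degrees, forces in N, time in s.
With the tool pointing down it reaches from about 0.425 to 0.875 m from the base axis. Payload 4.7 kg.
Tool frame: the origin (TCP) lies on the centre line of the jaws, within the pads' length; the fingertips stand ahead of it and the grasp point (between the pads) lies 2 mm behind it (env.tip_reach is the x of the fingertips in the tool frame, in m); x points along the fingers, z is the direction in which the jaws open and shut, and the axes are right-handed (so a half turn about x gives the same grasp; the last joint's range is limited). The gripper opens to 87 mm and grips with 3 to 60 N. Pads are 19 mm wide; open, the fingers measure 117 mm over their backs; the gripper's body (75 mm by 190 mm) begins 51 mm behind the grasp point.
Start: joints at [68.302, 18.392, -4.016, 83.108, 1.295, 78.541, -3.26], TCP at [0.249, -0.601, 0.24] pointing down, gripper open.
Joint ranges: [-163.93, 163.93], [-17.29, 119.83], [-79.2, 71.16], [3.27, 140.29], [-89.18, 269.18], [5.43, 117.66], [-154.24, 154.24]. Speed limits (degrees/s): [147.25, 147.25, 180, 180, 180, 180, 180].

### API

Orientations are given as [roll, pitch, yaw] about the fixed x, y, z axes, in that order (R = Rz(yaw) Ry(pitch) Rx(roll)).
In Python, from cell import telemetry, optics, env, models gives the robot as it stands.
- The arm moves only by the shell command python3 -m pendant 'ROWS' [FORCE]. ROWS is JSON, a list of rows, each a list of 3 entries, a list of its own where there are three numbers: the finger opening in mm, from 0 to 87, then the shift along the tool's x, y, z in mm, then the turn, a rotation vector about the tool's x, y, z in rad. A call has 1 to 10 rows; each row is the pose to reach, as a shift and turn from the pose commanded when the call began, along the tool's axes at that moment; what a row does not reach only later rows make up. A row lasts 1/12 s, in which the tool goes at most 41.7 mm and 7.16 degrees, less where a joint would pass 70% of its speed; a pose out of reach is approached as far as the arm can. A call with a gripper value outside its range is refused whole. The fingers move at their own pace and stop on an object; FORCE is the grip in N (left out, the last holds). Time passes only in rows, so rows that repeat a pose let the fingers close. It gives the time, the measured TCP pose, the force and the opening at its end, in the units of the state.
- telemetry.get_obs(): the state, without advancing time (a new reading comes with each control period).
- optics.read_camera(name): name is "side" or "top" or "wrist"; returns a dict with "image" (384x512x3 uint8, blue, green, red), "range_z" (384x512 float32, m along the optical axis (not along the pixel's ray), 0 where there is no reading), "fx", "fy", "cx", "cy" (pixels), "cam_to_world" (4x4, takes a point from camera to world coordinates). Camera axes: x right, y up, looking along -z (the intrinsics and any distortion apply to the point x, -y, -z); pixel columns grow to the right and rows downward; lengths in m; the calibration is good to about 2 mm. A picture is of the moment at which its call begins.
- env.sign_off(): hands the job in, once; it reports no verdict.
Trained networks look in the newest picture that a camera, given by its name, has taken for a name from the list of things; names that differ only in an ending like _2 or _b are one class to them, and where a whole thing is asked for, a point or a joint stands for the part that bears it (a point fixed in the world has none). Each returns a list of dicts, best first, with "confidence" (0 to 1); they miss things now and then, are a little off and sometimes report something else, mostly with a low value. They report only what shows in the picture. A call takes as long as a camera call.
- models.masks_of(camera, label): "pixels" (384x512 bool, what is visible of it) and "extent" ([left, top, right, bottom] as shares, 0 to 1, of the picture: columns of its width, rows of its height, round what is visible of it).
- models.landmark_of(camera, label): "centre" ([row, column] as shares, 0 to 1, of the picture: columns of its width, rows of its height: a listed point, or the origin of a listed thing).
The state is a dict: "time_s": time; "qpos": joint angles; "joint_velocities": joint speeds; "effort": joint torques, N m; "tool_pos": TCP position; "tool_rot": TCP orientation; "force": force on the tool from outside, world axes, zero at the start; "wrist_torque": the same for the moment, N m; "grip_width": finger opening in m.
Only numpy, scipy, OpenCV 4.12 (cv2) and the standard library are available. Lean on these libraries where they do the work, as an engineer would, in place of code of your own. Each camera call takes 0.05 s, during which the arm holds its last target.

### The job

Put the mixing cups away: nest all of the white cups one in another, upright, in a single stack in the collar ring of the sliding carriage, then put the grey lid on the top cup, and then, with the fingers shut, push the carriage by its tab away from you (do not grip it) until it is home against its stop, with the stack still standing and everything let go. Handle things gently: hold the thin cups with a light grip, feel each cup down onto its seat rather than dropping it or pressing it hard, stop pushing the carriage as soon as you feel the stop, and leave the other things on the table alone.

Things in the scene. Friction and masses are not known exactly. Their poses are not given: they have to be found in the camera images.
- cup_0: white plastic mixing cup, open top, upright; all cups alike, 3 to 5 present (others None). 68 mm high, 80 g. Upper 36 mm: straight band, 60 mm outside, 53 mm inside diameter; below a level shoulder 32 mm above the underside: foot 48 mm wide, 45 mm at the underside, weighted. Origin: centre of the underside, z up to the mouth
- cup_1: another such cup (see cup_0). When nested, a cup's foot drops into the mouth below until its shoulder rests on that rim: it then stands 36 mm above the cup below, with 2.5 mm play all round, its whole band in sight
- cup_2: another such cup, see cup_0
- cup_3: another such cup, see cup_0
- cup_4: another such cup, see cup_0
- lid: grey plastic dust lid, standing on its plug; origin: centre of the underside, z up. Plug 45 mm wide from z 0 to 20 mm (41 mm at its foot), disc 61 mm wide from z 20 to 26 mm, round knob 19 to 22 mm wide from z 26 to 52 mm; 50 g. Seated, its disc rests on the cup's rim: its origin is 48 mm above the cup's origin
- carriage: aluminium plate 190x116 mm, top 24 mm above the table; slides along +x of the rails (away from the robot), about 2 N friction, stays where left; travel 100 mm to the steel stop at the far end. Axes as the rails'; its origin, at table level, is at x = -60 mm in the rails' frame when fully out and at +40 mm when home against the stop
- rails: fixed plywood board 310x130 mm with two aluminium rails along its x axis and a steel stop block 32 mm high at the far (+x) end; origin at table level near the middle of the board
- seat (a point): middle of the dark upright collar ring on the carriage, at the level of the plate's top (24 mm above the table), 45 mm ahead of the carriage's origin along x; the ring is 53 mm wide inside, 61 mm outside and 29 mm high; the foot of the first cup stands in it on the plate, with 2.5 to 4 mm play, its band just above the ring
- tab (a point): middle of the front face (towards -x) of the push tab at the near end of the carriage: an upright aluminium plate 60 mm wide, 10 mm thick, its top 71 mm above the table; this point is 52 mm above the table, 101 mm behind the carriage's origin and 146 mm from the seat
- marker: black-capped marker pen, 15x136x15 mm, lying among the cups, a bystander; origin under its centre
- paint_tube: tube of acrylic colour, 37x118x30 mm, lying among the cups, a bystander; origin under its centre
- pot: little screw-top colour pot, 59 mm wide, 58 mm high, a bystander; origin under its centre

How it is judged:
By the outcome, as a careful person would: the job done as asked, in the order asked, and still so for the second after the job is handed in, with the robot touching nothing.
Of cup_0, cup_1, cup_2, cup_3, cup_4 only 3 to 5 are there at a start; the rules pass over those that are not, and their reading is None.
At some moment in a run one of cup_0, cup_1, cup_2, cup_3, cup_4, lid may be knocked a few centimetres aside while the robot is not near it.
It also fails if it takes over 210 s, if anything falls off the work surface, if the arm or the gripper's body presses on something with over 40 N, if the wrist force passes 120 N, or if a joint passes its speed limit or range.

## Working session

There is one attempt and no reset: what is moved stays moved. The work goes in short steps, Python scripts to look and compute and a shell command to move; the robot and the scene stay as the last step left them, time stands still between calls to the robot, and variables do not carry over. Pictures are saved under pics/ and viewed, and the job is handed in when it is done.

```bash
ls; mkdir -p pics
python3 - <<'E'
from cell import telemetry, optics, env, models
import cv2
o=telemetry.get_obs(); print({k:o[k] for k in('time_s','tool_pos','tool_rot','force','grip_width')}, env.tip_reach)
for n in('top','side'):
    c=optics.read_camera(n); cv2.imwrite(f'pics/{n}0.png',c['image']); print(n,c['fx'],c['fy'],c['cx'],c['cy'],c['cam_to_world'],[k for k in c])
E
```

```text
pics
{'time_s': 0.0, 'tool_pos': array([ 0.2485733 , -0.60004335,  0.23851084]), 'tool_rot': array([-176.82549245,   89.89487383,  115.68223223]), 'force': array([-0.0980816 , -0.09241844, -0.86415917]), 'grip_width': 0.08705116996130255} 0.017
top 470.41571489666933 470.41571489666933 259.1354235897792 199.5947783689845 [[-0.00509024  0.98382714 -0.17904817  0.40912387]
 [-0.99998179 -0.00558828 -0.00227738 -0.04956629]
 [-0.00324112  0.17903332  0.98383767  1.12495345]
 [ 0.          0.          0.          1.        ]] ['image', 'range_z', 'fx', 'fy', 'cx', 'cy', 'cam_to_world']
side 479.31014690114154 479.31014690114154 255.31735542175048 185.99771627037455 [[-0.99318171  0.02872143 -0.11298304  0.43698284]
 [-0.11390193 -0.44549274  0.88801046  1.14415867]
 [-0.0248282   0.89482473  0.44572667  0.65602264]
 [ 0.          0.          0.          1.        ]] ['image', 'range_z', 'fx', 'fy', 'cx', 'cy', 'cam_to_world']
```

View pics/top0.png

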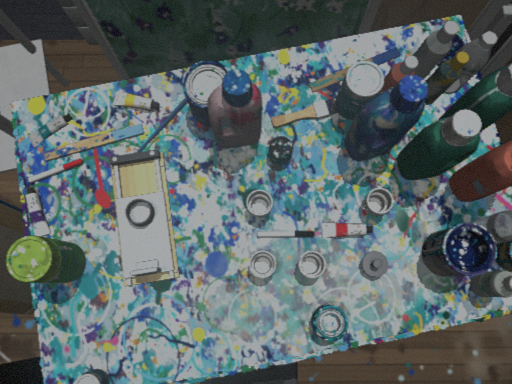

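View pics/side0.png

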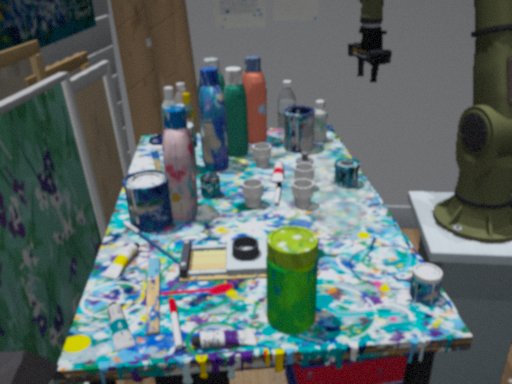

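The top view shows four cups at about (260,204), (262,264), (311,264) and (377,201). The lid is at (374,264) and the carriage with its dark ring at (140,212). The marker and tube lie between the cups. Next I'll measure positions.

```bash
cat > h.py <<'E'
from cell import telemetry, optics, env, models
import numpy as np, cv2
from scipy.spatial.transform import Rotation as R
def cam(n,save=None):
    c=optics.read_camera(n)
    if save: cv2.imwrite(f'pics/{save}.png',c['image'])
    return c
def cloud(c):
    h,w=c['range_z'].shape; v,u=np.mgrid[0:h,0:w]; z=c['range_z'].astype(float)
    P=np.stack([(u-c['cx'])/c['fx']*z,-(v-c['cy'])/c['fy']*z,-z],-1)
    M=c['cam_to_world']; W=P@M[:3,:3].T+M[:3,3]; W[z==0]=np.nan; return W
def ray(c,u,v,z):
    d=np.array([(u-c['cx'])/c['fx'],-(v-c['cy'])/c['fy'],-1.]); M=c['cam_to_world']
    d=M[:3,:3]@d; o=M[:3,3]; return o+d*(z-o[2])/d[2]
def proj(c,p):
    M=c['cam_to_world']; q=M[:3,:3].T@(np.array(p)-M[:3,3])
    return c['cx']+c['fx']*q[0]/-q[2], c['cy']-c['fy']*q[1]/-q[2]
def circ(P):
    A=np.c_[2*P,np.ones(len(P))]; s=np.linalg.lstsq(A,(P**2).sum(1),rcond=None)[0]
    return s[:2],np.sqrt(s[2]+s[0]**2+s[1]**2)
def obs():
    o=telemetry.get_obs(); return o
def toolR(o=None):
    o=o or obs(); return R.from_euler('xyz',o['tool_rot'],degrees=True).as_matrix()
def go(x,y,z,yawdeg=None,o=None):
    """report shift (mm, tool axes) & rotvec to put TCP at xyz, tool down, jaw axis (tool z) at yawdeg in world xy"""
    o=o or obs(); T=toolR(o); d=T.T@(np.array([x,y,z])-o['tool_pos'])*1000
    r=np.zeros(3)
    if yawdeg is not None:
        best=None
        for a in(yawdeg,yawdeg+180):
            zt=np.array([np.cos(np.radians(a)),np.sin(np.radians(a)),0]); xt=np.array([0,0,-1.]); N=np.c_[xt,np.cross(zt,xt),zt]
            rv=R.from_matrix(T.T@N).as_rotvec()
            if best is None or np.linalg.norm(rv)<np.linalg.norm(best): best=rv
        r=best
    print('shift',d.round(1),'rot',r.round(3),'q',np.round(o['qpos'],1))
E
python3 - <<'E'
from h import *
c=cam('top'); W=cloud(c)
for lab in('cup_0','lid','carriage','rails','marker','paint_tube','pot'):
    for m in models.masks_of('top',lab):
        P=W[m['pixels']]; P=P[~np.isnan(P[:,0])]
        if len(P)<5: continue
        h=np.percentile(P[:,2],95)
        Q=P[P[:,2]>h-0.006]
        print(lab,round(m['confidence'],2),np.round(np.array(m['extent'])*[512,384,512,384]),'med',np.median(P,0).round(3),'h',h.round(3),'top circ',*[np.round(a,4) for a in circ(Q[:,:2])])
for lab in('cup_0','lid','seat','tab','carriage','rails','pot','marker','paint_tube'):
    for m in models.landmark_of('top',lab):
        v,u=np.array(m['centre'])*[384,512]; z={'seat':.024,'tab':.052}.get(lab,0)
        print(lab,round(m['confidence'],2),(round(u),round(v)),ray(c,u,v,z).round(4))
o=obs(); print(toolR().round(3))
E
```

```text
cup_0 0.93 [363. 185. 393. 215.] med [ 0.603 -0.329  0.036] h 0.07 top circ [ 0.5984 -0.3221] 0.0281
cup_0 0.91 [246. 190. 275. 218.] med [ 0.602 -0.047  0.032] h 0.069 top circ [ 0.5957 -0.0477] 0.0281
cup_0 0.72 [299. 251. 329. 278.] med [ 0.457 -0.168  0.032] h 0.07 top circ [ 0.4554 -0.1642] 0.0282
cup_0 0.61 [251. 251. 277. 275.] med [ 0.458 -0.055  0.031] h 0.069 top circ [ 0.4564 -0.0538] 0.0276
lid 0.67 [362. 252. 389. 279.] med [ 0.455 -0.311  0.026] h 0.053 top circ [ 0.457 -0.314] 0.0077
carriage 0.62 [117. 191. 172. 278.] med [0.527 0.222 0.025] h 0.054 top circ [0.5132 0.2228] 0.0736
rails 0.88 [108. 152. 181. 286.] med [0.567 0.226 0.023] h 0.042 top circ [0.5434 0.2226] 0.0859
marker 0.52 [258. 232. 312. 237.] med [ 0.53  -0.105  0.014] h 0.018 top circ [ 0.546  -0.1071] 0.0388
marker 0.34 [362. 183. 393. 214.] med [ 0.603 -0.329  0.035] h 0.069 top circ [ 0.5983 -0.322 ] 0.0281
paint_tube 0.66 [320. 223. 371. 237.] med [ 0.538 -0.245  0.019] h 0.029 top circ [ 0.5382 -0.2734] 0.0163
pot 0.96 [272. 134. 294. 166.] med [ 0.722 -0.099  0.056] h 0.06 top circ [ 0.7271 -0.
[... 180 characters left out ...]
.5912 -0.0424  0.    ]
cup_0 0.81 (263, 265) [ 0.4565 -0.0546  0.    ]
cup_0 0.75 (373, 204) [ 0.6024 -0.3223  0.    ]
lid 0.84 (372, 265) [ 0.4553 -0.3136  0.    ]
seat 0.62 (145, 212) [0.5823 0.2234 0.024 ]
tab 0.73 (282, 153) [ 0.7159 -0.1009  0.052 ]
tab 0.71 (344, 231) [ 0.5296 -0.2398  0.052 ]
tab 0.7 (148, 273) [0.4384 0.2049 0.052 ]
carriage 0.94 (145, 236) [0.5271 0.2271 0.    ]
carriage 0.41 (284, 232) [ 0.5335 -0.1072  0.    ]
rails 0.82 (142, 218) [0.5707 0.2353 0.    ]
pot 0.84 (279, 149) [ 0.7408 -0.0978  0.    ]
marker 0.68 (285, 233) [ 0.5318 -0.1085  0.    ]
marker 0.32 (146, 214) [0.5797 0.2273 0.    ]
[[-0.     0.924  0.383]
 [-0.     0.383 -0.924]
 [-1.    -0.     0.   ]]
```

Run:
```python
from h import *
c=cam('top'); W=cloud(c); s=cam('side'); S=cloud(s)
def fit(W,xy,lo,hi,r):
    P=W.reshape(-1,3); P=P[~np.isnan(P[:,0])]
    k=(np.hypot(P[:,0]-xy[0],P[:,1]-xy[1])<r)&(P[:,2]>lo)&(P[:,2]<hi); Q=P[k]; c0,rr=circ(Q[:,:2]); return c0.round(4),rr.round(4),len(Q),np.median(Q[:,2]).round(4)
for n,xy in dict(A=(.5984,-.3221),B=(.5957,-.0477),C=(.4554,-.1642),D=(.4564,-.0538)).items():
    print(n,fit(W,xy,.060,.08,.042),fit(S,xy,.060,.08,.042))
print('lid disc',fit(W,(.457,-.314),.02,.03,.04),fit(W,(.457,-.314),.045,.06,.02),fit(S,(.457,-.314),.045,.06,.02))
for X in(W,S):
    print('ring',fit(X,(.582,.224),.045,.06,.045))
    P=X.reshape(-1,3);P=P[~np.isnan(P[:,0])]
    k=(P[:,2]>.06)&(P[:,2]<.08)&(abs(P[:,0]-.44)<.05)&(abs(P[:,1]-.21)<.06); Q=P[k]; print('tab',len(Q),Q.mean(0).round(4),Q.min(0).round(4),Q.max(0).round(4), np.median(Q[:,2]))
    if len(Q): u,sv,vt=np.linalg.svd(Q[:,:2]-Q[:,:2].mean(0)); print(vt[0])
    k=(P[:,2]>.018)&(P[:,2]<.030)&(P[:,0]>.44)&(P[:,0]<.64)&(abs(P[:,1]-.22)<.075);Q=P[k]
    box=cv2.minAreaRect((Q[:,:2]*1000).astype(np.float32)); print('plate',box,np.median(Q[:,2]))
    # stop
    k=(P[:,2]>.029)&(P[:,2]<.04)&(P[:,0]>.66)&(P[:,0]<.78)&(abs(P[:,1]-.23)<.075);Q=P[k]
    print('stop',len(Q),cv2.minAreaRect((Q[:,:2]*1000).astype(np.float32)) if len(Q) else '')
# tall obstacle map
P=np.r_[W.reshape(-1,3),S.reshape(-1,3)];P=P[~np.isnan(P[:,0])]
print('cols y:',[round(y,2) for y in np.arange(.5,-.7,-.05)])
for x in np.arange(.25,.95,.05):
    r=[]
    for y in np.arange(.5,-.7,-.05):
        k=(abs(P[:,0]-x)<.025)&(abs(P[:,1]-y)<.025)&(P[:,2]<.4); r.append(int(1000*P[k,2].max()) if k.any() else -1)
    print(round(x,2),r)
```

```text
A (array([ 0.5983, -0.3222]), np.float64(0.0283), 173, np.float64(0.0676)) (array([ 0.5992, -0.3202]), np.float64(0.0282), 124, np.float64(0.0664))
B (array([ 0.5956, -0.0477]), np.float64(0.0281), 149, np.float64(0.0676)) (array([ 0.5962, -0.045 ]), np.float64(0.0282), 170, np.float64(0.0667))
C (array([ 0.4553, -0.1642]), np.float64(0.0281), 159, np.float64(0.0679)) (array([ 0.4563, -0.161 ]), np.float64(0.0284), 159, np.float64(0.067))
D (array([ 0.4565, -0.0536]), np.float64(0.0283), 143, np.float64(0.0682)) (array([ 0.457 , -0.0511]), np.float64(0.0283), 174, np.float64(0.0667))
lid disc (array([ 0.4571, -0.3145]), np.float64(0.023), 452, np.float64(0.0259)) (array([ 0.4569, -0.3141]), np.float64(0.0079), 77, np.float64(0.0519)) (array([ 0.4576, -0.3097]), np.float64(0.0084), 27, np.float64(0.0529))
ring (array([0.5787, 0.2313]), np.float64(0.0283), 167, np.float64(0.0523))
tab 146 [0.4412 0.2088 0.0704] [0.4328 0.1803 0.0609] [0.4505 0.2384 0.0769] 0.07085307843240085
[ 0.16760543 -0.98585416]
plate ((539.3920288085938, 225.75494384765625), (215.40618896484375, 117.272247314453
[... 1704 characters left out ...]
29, 58, 57, 25, 6, 6, 73, 73, 72, 5, 7, 7, 73, 72, 5, 5, 258, 303, 6, 7]
0.65 [34, 14, 5, 5, 23, 20, 29, 6, 6, 6, 5, 69, 6, 6, 6, 7, 74, 70, 299, 298, 293, 315, 313, 4]
0.7 [19, 18, 20, 6, 39, 37, 38, 5, 6, 7, 7, 62, 62, 53, 6, 240, 266, 261, 304, 304, 247, 306, 5, -1]
0.75 [19, 13, 13, 15, 13, 36, 38, 6, 5, 280, 297, 294, 63, 60, 6, 258, 326, 325, 299, 300, 305, 312, 107, 6]
0.8 [27, 33, 25, 14, 14, 13, 13, 13, 134, 292, 298, 296, 16, 17, 18, 227, 325, 324, 7, 6, 311, 312, 109, 3]
0.85 [5, 27, 23, 5, 23, 32, 30, 132, 132, 130, 132, 5, 13, 16, 19, 155, 156, 193, 192, 202, 252, 254, 174, -1]
0.9 [4, 5, 6, 7, 22, 23, 5, 126, 133, 132, 133, 5, 5, 5, 14, 155, 154, 193, 191, 232, 227, 226, 7, -1]
```

Run:
```python
from h import *
go(.456,-.053,.20,0); go(.38,-.30,.25,-45)
```

```text
shift [  39.5  401.  -426.5] rot [-1.178  0.     0.   ] q [68.3 18.4 -4.  83.1  1.3 78.5 -3.3]
shift [ -10.4  236.3 -227.4] rot [-0.393  0.     0.   ] q [68.3 18.4 -4.  83.1  1.3 78.5 -3.3]
```

```bash
python3 -m pendant '[[87,[-10,236,-227],[-0.39,0,0]],[87,[-10,236,-227],[-0.39,0,0]],[87,[-10,236,-227],[-0.39,0,0]],[87,[-10,236,-227],[-0.39,0,0]],[87,[-10,236,-227],[-0.39,0,0]],[87,[-10,236,-227],[-0.39,0,0]],[87,[-10,236,-227],[-0.39,0,0]],[87,[-10,236,-227],[-0.39,0,0]],[87,[-10,236,-227],[-0.39,0,0]]]' 6
python3 - <<'E'
from h import *
go(.456,-.053,.16,0)
E
```

```text
time_s: 1.8
tool_pos: [0.3842, -0.2926, 0.2506]
tool_rot: [73.1, 89.8, 28.6]
force: [0.9, 0.1, 0.9]
grip_width: 0.087
shift [  91.1  221.  -116.7] rot [-0.776  0.002 -0.002] q [ 54.6  -1.7 -19.8 104.5  -0.7  77.   -9.5]
```

```bash
python3 -m pendant '[[87,[0,0,0],[0,0,0]],[87,[0,0,0],[0,0,0]],[87,[0,0,0],[0,0,0]]]'
python3 - <<'E'
from h import *
go(.456,-.053,.16,0)
E
```

```text
time_s: 2.05
tool_pos: [0.3791, -0.3018, 0.2495]
tool_rot: [-81.2, 90.0, -126.4]
force: [-0.8, -0.4, -0.4]
grip_width: 0.0871
shift [  89.4  229.7 -122.7] rot [-0.79 -0.    0.  ] q [ 54.9  -1.4 -19.2 104.4  -0.4  76.9  -9.4]
```

```bash
python3 -m pendant '[[87,[89,230,-123],[-0.79,0,0]],[87,[89,230,-123],[-0.79,0,0]],[87,[89,230,-123],[-0.79,0,0]],[87,[89,230,-123],[-0.79,0,0]],[87,[89,230,-123],[-0.79,0,0]],[87,[89,230,-123],[-0.79,0,0]],[87,[89,230,-123],[-0.79,0,0]],[87,[89,230,-123],[-0.79,0,0]],[87,[89,230,-123],[-0.79,0,0]],[87,[89,230,-123],[-0.79,0,0]]]' 6; python3 -m pendant '[[87,[0,0,0],[0,0,0]],[87,[0,0,0],[0,0,0]]]'
python3 - <<'E'
from h import *
c=cam('wrist','w1'); cam('side','s1')
print(c['cam_to_world'].round(3), c['fx'])
W=cloud(c); P=W.reshape(-1,3); P=P[~np.isnan(P[:,0])]
k=(np.hypot(P[:,0]-.456,P[:,1]+.053)<.045)&(P[:,2]>.06)&(P[:,2]<.08)
if k.sum()>10: print(circ(P[k][:,:2]),k.sum())
go(.456,-.053,.056,0)
E
```

```text
time_s: 2.88
tool_pos: [0.4562, -0.053, 0.1605]
tool_rot: [-133.4, 90.0, -133.5]
force: [0.4, 0.8, 0.6]
grip_width: 0.0869
time_s: 3.05
tool_pos: [0.4563, -0.053, 0.1609]
tool_rot: [-43.0, 90.0, -43.1]
force: [0.1, 1.1, 0.0]
grip_width: 0.0873
[[ 1.     0.002 -0.001  0.456]
 [-0.001  0.962  0.275  0.022]
 [ 0.001 -0.275  0.962  0.305]
 [ 0.     0.     0.     1.   ]] 302.34671270752426
(array([ 0.45862275, -0.05108756]), np.float64(0.028022085893389205)) 1217
shift [104.8  -0.6  -0.3] rot [-0.001  0.     0.   ] q [ 39.1  -0.4 -35.3 113.9  -0.3  66.4   3.8]
```

View pics/w1.png

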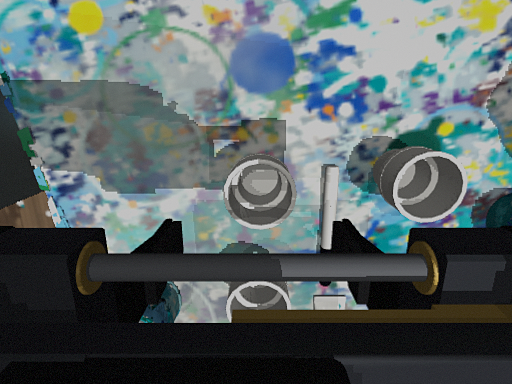

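View pics/s1.png

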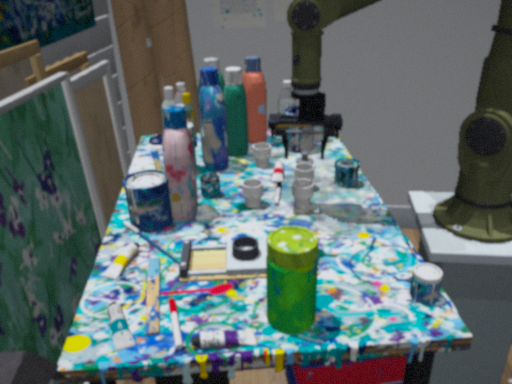

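The wrist view shows cup D at about (259,190), between the fingers in the horizontal direction. The three cameras agree to within about 3 mm. I'll centre the cup with two crossed light grips, which will also show the camera bias.

```bash
python3 -m pendant '[[87,[35,1,1],[0,0,0]],[87,[70,1,1],[0,0,0]],[87,[95,1,1],[0,0,0]],[87,[105,1,1],[0,0,0]],[87,[105,1,1],[0,0,0]],[87,[105,1,1],[0,0,0]]]' 6;  python3 -m pendant '[[56,[0,0,0],[0,0,0]],[56,[0,0,0],[0,0,0]],[56,[0,0,0],[0,0,0]],[56,[0,0,0],[0,0,0]],[56,[0,0,0],[0,0,0]],[56,[0,0,0],[0,0,0]]]' 6;python3 -m pendant '[[56,[0,0,0],[0,0,0]],[56,[0,0,0],[0,0,0]]]' 6
```

```text
time_s: 3.65
tool_pos: [0.4577, -0.0503, 0.0561]
tool_rot: [30.4, 90.0, 30.5]
force: [1.6, 0.3, -0.0]
grip_width: 0.087
time_s: 4.15
tool_pos: [0.4578, -0.0502, 0.0562]
tool_rot: [-28.4, 89.9, -28.3]
force: [-0.4, 0.3, 4.3]
grip_width: 0.0624
time_s: 4.32
tool_pos: [0.4578, -0.0502, 0.0562]
tool_rot: [-26.7, 89.9, -26.6]
force: [0.3, -0.7, 6.5]
grip_width: 0.0627
```

Run:
```python
from h import *
cam('wrist','w2'); s=cam('side')
u,v=map(int,proj(s,(.457,-.05,.06))); im=s['image'][v-60:v+50,u-80:u+80]; cv2.imwrite('pics/s2.png',cv2.resize(im,None,fx=5,fy=5,interpolation=cv2.INTER_CUBIC))
o=obs();print(o['force'],o['wrist_torque'],o['grip_width'])
```

```text
[-1.45420453 -0.61796359  6.54974243] [-0.10054312  0.09863094  0.02628344] 0.06257607024975814
```

View pics/w2.png

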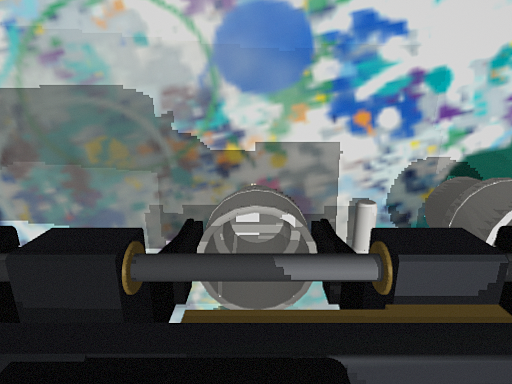

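View pics/s2.png

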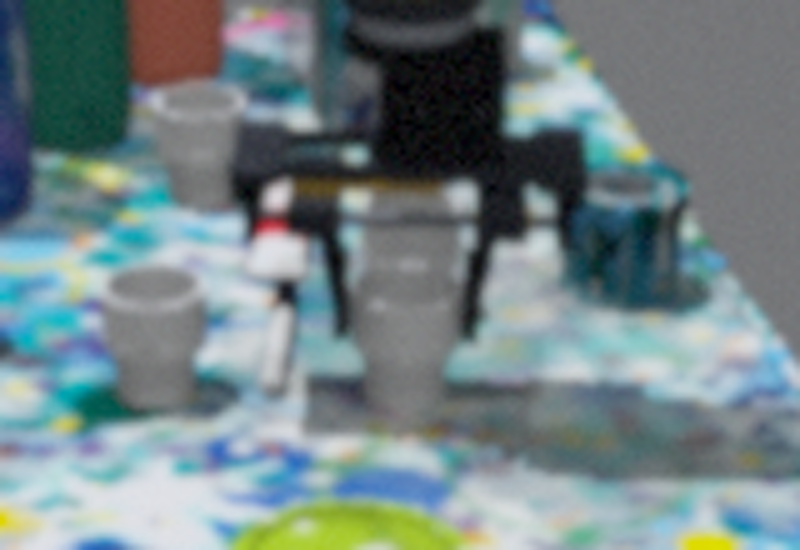

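```bash
python3 -m pendant '[[56,[-1,0,0],[0,0,0]],[56,[-1,0,0],[0,0,0]]]' 6;  python3 -m pendant '[[56,[-1,0,0],[0,0,0]],[56,[-1,0,0],[0,0,0]]]' 6
```

```text
time_s: 4.58
tool_pos: [0.4569, -0.05, 0.0564]
tool_rot: [171.2, 90.0, 171.3]
force: [-0.3, -0.4, -0.6]
grip_width: 0.0619
time_s: 4.75
tool_pos: [0.4568, -0.05, 0.0573]
tool_rot: [168.8, 90.0, 169.0]
force: [-0.4, -0.6, -0.1]
grip_width: 0.0623
```

```bash
python3 -m pendant '[[56,[-8,0,0],[0,0,0]],[56,[-15,0,0],[0,0,0]],[56,[-15,0,0],[0,0,0]],[56,[-15,0,0],[0,0,0]]]' 6;  python3 - <<'E'
from h import *
c=cam('wrist','w3'); s=cam('side')
u,v=map(int,proj(s,(.457,-.05,.06))); im=s['image'][v-60:v+50,u-80:u+80]; cv2.imwrite('pics/s3.png',cv2.resize(im,None,fx=5,fy=5,interpolation=cv2.INTER_CUBIC))
o=obs();print(o['force'],o['wrist_torque'],o['grip_width'],o['tool_pos'])
for c in(c,s):
    P=cloud(c).reshape(-1,3); P=P[~np.isnan(P[:,0])]
    k=(np.hypot(P[:,0]-.456,P[:,1]+.05)<.04)&(P[:,2]>.07)&(P[:,2]<.095); print(k.sum(),circ(P[k][:,:2]),P[k][:,2].max())
E
```

```text
time_s: 5.08
tool_pos: [0.4579, -0.0502, 0.0733]
tool_rot: [-23.5, 89.9, -23.4]
force: [-0.5, -0.4, -0.8]
grip_width: 0.0625
[ 0.71569038  0.15826879 -0.56803094] [-0.02540584 -0.06723061 -0.03743663] 0.06250302078676043 [ 0.45726359 -0.05013997  0.072675  ]
4924 (array([ 0.45676751, -0.04935442]), np.float64(0.029563386968878395)) 0.09496649365546278
298 (array([ 0.45617875, -0.05007132]), np.float64(0.029648677017984664)) 0.09461140031137127
```

View pics/s3.png

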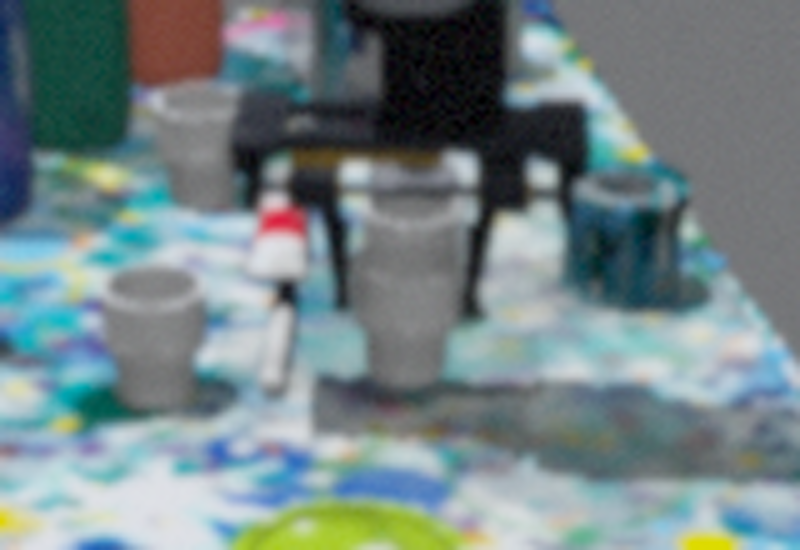

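View pics/w3.png

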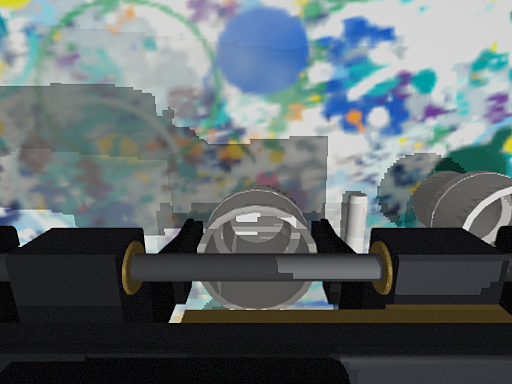

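```bash
python3 -m pendant '[[56,[7,0,0],[0,0,0]],[56,[13,0,0],[0,0,0]],[56,[15,0,0],[0,0,0]],[56,[16,0,0],[0,0,0]],[56,[16,0,0],[0,0,0]],[56,[16,0,0],[0,0,0]]]' 6; python3 -m pendant '[[85,[0,0,0],[0,0,0]],[87,[0,0,0],[0,0,0]],[87,[0,0,0],[0,0,0]],[87,[0,0,0],[0,0,0]],[87,[0,0,0],[0,0,0]]]' 6; python3 -m pendant '[[87,[0,0,0],[0.785,0,0]],[87,[0,0,0],[0.785,0,0]],[87,[0,0,0],[0.785,0,0]],[87,[0,0,0],[0.785,0,0]],[87,[0,0,0],[0.785,0,0]],[87,[0,0,0],[0.785,0,0]],[87,[0,0,0],[0.785,0,0]],[87,[0,0,0],[0.785,0,0]]]';  python3 -m pendant '[[87,[0,0,0],[0.785,0,0]],[87,[0,0,0],[0.785,0,0]],[87,[0,0,0],[0.785,0,0]],[87,[0,0,0],[0.785,0,0]],[87,[0,0,0],[0.785,0,0]],[87,[0,0,0],[0.785,0,0]],[87,[0,0,0],[0.785,0,0]],[87,[0,0,0],[0.785,0,0]],[87,[0,0,0],[0.785,0,0]]]'
python3 - <<'E'
from h import *
go(.457,-.050,.056,-90)
E
```

```text
time_s: 5.68
tool_pos: [0.4571, -0.05, 0.0562]
tool_rot: [150.8, 90.0, 150.9]
force: [-0.5, -0.4, -1.2]
grip_width: 0.0622
time_s: 6.1
tool_pos: [0.4573, -0.0501, 0.0566]
tool_rot: [-35.3, 90.0, -35.1]
force: [0.4, 0.2, 0.5]
grip_width: 0.0842
time_s: 6.77
tool_pos: [0.4573, -0.0501, 0.0566]
tool_rot: [-10.7, 90.0, -55.6]
force: [-0.1, -0.3, 0.4]
grip_width: 0.0872
time_s: 7.52
tool_pos: [0.4573, -0.05, 0.0566]
tool_rot: [29.1, 90.0, -60.6]
force: [-0.3, 0.1, -0.3]
grip_width: 0.0871
shift [ 0.6 -0.3 -0. ] rot [ 0.005  0.    -0.   ] q [ 30.1   7.4 -28.3 119.9   4.4  53.6 -90.4]
```

```bash
python3 -m pendant '[[56,[0,0,0],[0,0,0]],[56,[0,0,0],[0,0,0]],[56,[0,0,0],[0,0,0]],[56,[0,0,0],[0,0,0]],[56,[0,0,0],[0,0,0]],[56,[0,0,0],[0,0,0]],[56,[0,0,0],[0,0,0]],[56,[0,0,0],[0,0,0]]]' 6; python3 -m pendant '[[56,[0,0,0],[0,0,0]]]'; python3 -m pendant '[[87,[0,0,0],[0,0,0]],[87,[0,0,0],[0,0,0]],[87,[0,0,0],[0,0,0]],[87,[0,0,0],[0,0,0]],[87,[-10,0,0],[0,0,0]],[87,[-40,0,0],[0,0,0]],[87,[-80,0,0],[0,0,0]],[87,[-100,0,0],[0,0,0]],[87,[-100,0,0],[0,0,0]]]' 6
python3 - <<'E'
from h import *
for n in('wrist','side','top'):
    c=cam(n,n+'4')
    P=cloud(c).reshape(-1,3); P=P[~np.isnan(P[:,0])]
    k=(np.hypot(P[:,0]-.456,P[:,1]+.05)<.045)&(P[:,2]>.06)&(P[:,2]<.08); print(n,k.sum(),*(circ(P[k][:,:2]) if k.sum()>9 else ''))
print(obs()['tool_pos'])
E
```

```text
time_s: 8.18
tool_pos: [0.4572, -0.0501, 0.0565]
tool_rot: [-17.2, 90.0, -107.0]
force: [-0.2, -1.2, 0.7]
grip_width: 0.0601
time_s: 8.27
tool_pos: [0.4572, -0.0501, 0.0565]
tool_rot: [-20.2, 90.0, -110.0]
force: [-0.1, -0.7, 0.3]
grip_width: 0.0605
time_s: 9.02
tool_pos: [0.4608, -0.0502, 0.1624]
tool_rot: [76.1, 89.4, -13.7]
force: [0.9, -0.2, 0.5]
grip_width: 0.0869
wrist 1193 [ 0.45797921 -0.04991152] 0.028005428514877855
side 177 [ 0.45590048 -0.04931775] 0.028223562026777078
top 0
[ 0.45686799 -0.05009229  0.15648632]
```

Run:
```python
from h import *
go(.581,.2336,.146,-81)
```

```text
shift [  10.4  124.9 -283.4] rot [-0.154  0.     0.   ] q [ 3.150e+01 -3.000e-01 -2.820e+01  1.143e+02 -1.000e-01  6.600e+01
 -8.650e+01]
```

```bash
python3 -m pendant '[[87,[0,125,-283],[-0.154,0,0]],[87,[0,125,-283],[-0.154,0,0]],[87,[0,125,-283],[-0.154,0,0]],[87,[0,125,-283],[-0.154,0,0]],[87,[0,125,-283],[-0.154,0,0]],[87,[0,125,-283],[-0.154,0,0]],[87,[0,125,-283],[-0.154,0,0]],[87,[10,125,-283],[-0.154,0,0]],[87,[10,125,-283],[-0.154,0,0]],[87,[10,125,-283],[-0.154,0,0]]]' 6;python3 -m pendant '[[87,[0,0,0],[0,0,0]],[87,[0,0,0],[0,0,0]],[87,[0,0,0],[0,0,0]]]'
python3 - <<'E'
from h import *
for n in('wrist','side','top'):
    c=cam(n,n+'5')
    P=cloud(c).reshape(-1,3); P=P[~np.isnan(P[:,0])]
    k=(np.hypot(P[:,0]-.581,P[:,1]-.2336)<.045)&(P[:,2]>.045)&(P[:,2]<.06); print(n,k.sum(),*(circ(P[k][:,:2]) if k.sum()>9 else ''))
    if n=='top':
        for m,xy in dict(A=(.5984,-.3221),B=(.5957,-.0477),C=(.4554,-.1642),D=(.4564,-.0538)).items():
            k=(np.hypot(P[:,0]-xy[0],P[:,1]-xy[1])<.042)&(P[:,2]>.06)&(P[:,2]<.08); print(m,k.sum(),*circ(P[k][:,:2]))
print(obs()['tool_pos'])
E
```

```text
time_s: 10.0
tool_pos: [0.5796, 0.2344, 0.1437]
tool_rot: [-93.2, 89.7, -174.0]
force: [-0.4, -0.2, 0.4]
grip_width: 0.087
time_s: 10.25
tool_pos: [0.5816, 0.2315, 0.1466]
tool_rot: [-1.0, 89.9, -82.1]
force: [-0.7, -0.2, 0.3]
grip_width: 0.0869
wrist 1231 [0.58208428 0.23452814] 0.02813778518737327
side 251 [0.57986162 0.23502906] 0.0283732427868908
top 112 [0.57863197 0.23130369] 0.02839035584239089
A 170 [ 0.59833578 -0.32225308] 0.028254279576522927
B 150 [ 0.59562785 -0.04770745] 0.028113873104634843
C 159 [ 0.45535826 -0.16413896] 0.028185281165408013
D 149 [ 0.45536026 -0.05224949] 0.028142755570633168
[0.58164644 0.23228465 0.1469285 ]
```

View pics/wrist5.png

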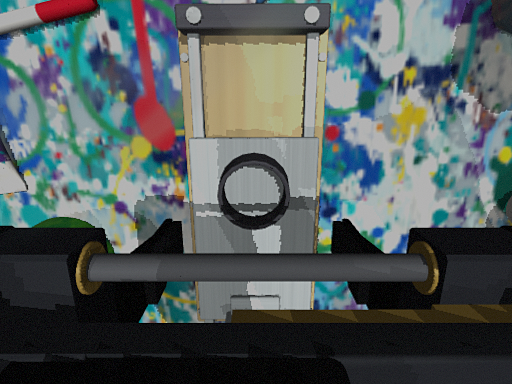

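View pics/top5.png

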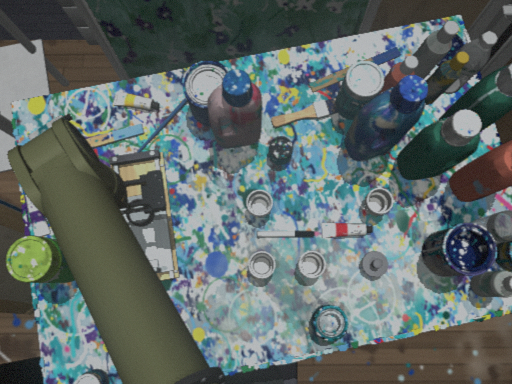

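Run:
```python
from h import *
go(.4572,-.0501,.15,-81);go(.4572,-.0501,.056,-81)
```

```text
shift [  -3.  -166.7  259.7] rot [-0.002  0.001 -0.001] q [   6.1   23.3  -38.2   92.2   15.2   69.7 -116.2]
shift [  91.  -166.7  259.7] rot [-0.002  0.001 -0.001] q [   6.1   23.3  -38.2   92.2   15.2   69.7 -116.2]
```

```bash
python3 -m pendant '[[87,[-3,-167,260],[0,0,0]],[87,[-3,-167,260],[0,0,0]],[87,[-3,-167,260],[0,0,0]],[87,[-3,-167,260],[0,0,0]],[87,[-3,-167,260],[0,0,0]],[87,[-3,-167,260],[0,0,0]],[87,[-3,-167,260],[0,0,0]],[87,[-3,-167,260],[0,0,0]],[87,[-3,-167,260],[0,0,0]],[87,[-3,-167,260],[0,0,0]]]' 6;python3 -m pendant '[[87,[0,0,0],[0,0,0]],[87,[0,0,0],[0,0,0]],[87,[0,0,0],[0,0,0]]]'
python3 - <<'E'
from h import *
go(.4572,-.0501,.056,-81)
E
```

```text
time_s: 11.23
tool_pos: [0.4569, -0.0507, 0.1501]
tool_rot: [53.7, 89.9, -27.5]
force: [1.0, 1.5, -0.2]
grip_width: 0.0871
time_s: 11.48
tool_pos: [0.4576, -0.0481, 0.1496]
tool_rot: [143.7, 90.0, 62.8]
force: [0.2, 0.4, -0.1]
grip_width: 0.0869
shift [93.6 -0.7  2. ] rot [ 0.003 -0.    -0.   ] q [ 3.390e+01  3.000e-01 -3.100e+01  1.147e+02  1.000e-01  6.510e+01
 -7.800e+01]
```

```bash
python3 -m pendant '[[87,[35,-0.7,2],[0,0,0]],[87,[70,-0.7,2],[0,0,0]],[87,[90,-0.7,2],[0,0,0]],[87,[94,-0.7,2],[0,0,0]],[87,[94,-0.7,2],[0,0,0]],[87,[94,-0.7,2],[0,0,0]],[87,[94,-0.7,2],[0,0,0]]]'
python3 - <<'E'
from h import *
go(.4572,-.0501,.056,-81)
E
```

```text
time_s: 12.07
tool_pos: [0.4583, -0.0515, 0.0571]
tool_rot: [70.2, 89.8, -10.8]
force: [0.2, -0.4, 0.9]
grip_width: 0.0872
shift [ 1.1 -0.9 -1.6] rot [ 0.     0.001 -0.003] q [ 32.8   7.7 -31.1 119.8   4.9  53.6 -81.9]
```

```bash
python3 -m pendant '[[56,[0,0,0],[0,0,0]],[56,[0,0,0],[0,0,0]],[56,[0,0,0],[0,0,0]],[56,[0,0,0],[0,0,0]],[56,[0,0,0],[0,0,0]],[56,[0,0,0],[0,0,0]],[56,[0,0,0],[0,0,0]],[56,[0,0,0],[0,0,0]]]' 7
python3 - <<'E'
from h import *
go(.4572,-.0501,.056,-81)
E
```

```text
time_s: 12.73
tool_pos: [0.4568, -0.0517, 0.0558]
tool_rot: [32.9, 90.0, -48.1]
force: [-1.4, -0.1, 3.3]
grip_width: 0.0613
shift [-0.2  0.6 -1.6] rot [-0.  0. -0.] q [ 32.8   7.7 -31.  119.9   5.   53.5 -81.9]
```

```bash
python3 -m pendant '[[56,[-20,0,0],[0,0,0]],[56,[-50,0,0],[0,0,0]],[56,[-80,0,0],[0,0,0]],[56,[-80,0,0],[0,0,0]],[56,[-80,0,0],[0,0,0]]]' 7
python3 - <<'E'
from h import *
print(obs()['grip_width'],obs()['force']);go(.581,.234,.136,-81)
E
```

```text
time_s: 13.15
tool_pos: [0.4579, -0.052, 0.1369]
tool_rot: [60.0, 89.8, -21.0]
force: [-0.1, -0.3, -1.3]
grip_width: 0.0614
0.061367637545999616 [-0.08447221 -0.31969616 -1.27268968]
shift [   1.   166.2 -263.3] rot [-0.     0.002 -0.003] q [ 34.2   1.1 -31.1 115.5   0.7  63.4 -78.2]
```

```bash
python3 -m pendant '[[56,[0,20,-32],[0,0,0]],[56,[0,41,-65],[0,0,0]],[56,[0,62,-98],[0,0,0]],[56,[0,83,-131],[0,0,0]],[56,[0,104,-164],[0,0,0]],[56,[0,125,-197],[0,0,0]],[56,[0,145,-230],[0,0,0]],[56,[0,160,-253],[0,0,0]],[56,[0,166,-263],[0,0,0]],[56,[0,166,-263],[0,0,0]]]';python3 -m pendant '[[56,[0,0,0],[0,0,0]],[56,[0,0,0],[0,0,0]],[56,[0,0,0],[0,0,0]]]'
python3 - <<'E'
from h import *
for i in range(3):
  c=cam('wrist','w6');go(.581,.234,.136,-81)
E
```

```text
time_s: 13.98
tool_pos: [0.5783, 0.2376, 0.1335]
tool_rot: [-129.8, 89.8, 149.5]
force: [-0.1, -0.4, -0.4]
grip_width: 0.0614
time_s: 14.23
tool_pos: [0.5795, 0.2314, 0.135]
tool_rot: [-27.4, 89.9, -108.6]
force: [-0.1, -0.9, 0.1]
grip_width: 0.0613
shift [-0.7  1.7 -2.2] rot [-0.003  0.002  0.   ] q [   7.3   24.1  -39.8   93.1   16.4   68.7 -117.2]
shift [-0.5  1.6 -1.8] rot [-0.003  0.001  0.   ] q [   7.3   24.1  -39.8   93.1   16.4   68.7 -117.2]
shift [-0.3  1.5 -1.4] rot [-0.002  0.001 -0.   ] q [   7.2   24.1  -39.8   93.1   16.4   68.7 -117.2]
```

View pics/w6.png

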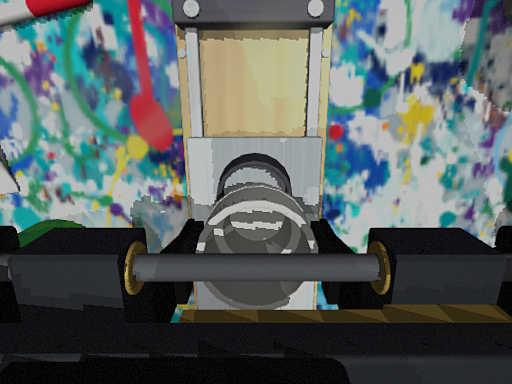

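```bash
python3 -m pendant '[[56,[8,1,-1],[0,0,0]],[56,[16,1,-1],[0,0,0]],[56,[19,1,-1],[0,0,0]],[56,[19,1,-1],[0,0,0]],[56,[19,1,-1],[0,0,0]],[56,[19,1,-1],[0,0,0]]]'
python3 - <<'E'
from h import *
go(.581,.234,.080,-81)
E
```

```text
time_s: 14.88
tool_pos: [0.5805, 0.2353, 0.1165]
tool_rot: [166.3, 90.0, 85.3]
force: [-0.0, 0.1, -0.6]
grip_width: 0.0613
shift [36.5  0.3  1.4] rot [-0. -0. -0.] q [   6.7   25.4  -39.4   93.9   17.2   66.9 -117.9]
```

```bash
python3 -m pendant '[[56,[4,0.3,1],[0,0,0]],[56,[8,0.3,1],[0,0,0]],[56,[12,0.3,1],[0,0,0]],[56,[12,0.3,1],[0,0,0]]]'; python3 -m pendant '[[56,[5,0,0],[0,0,0]],[56,[9,0,0],[0,0,0]],[56,[13,0,0],[0,0,0]],[56,[13,0,0],[0,0,0]]]';  python3 - <<'E'
from h import *
go(.581,.234,.080,-81)
E
```

```text
time_s: 15.22
tool_pos: [0.5803, 0.2338, 0.1033]
tool_rot: [-75.2, 89.9, -156.2]
force: [-0.6, 0.8, -0.5]
grip_width: 0.0614
time_s: 15.55
tool_pos: [0.5803, 0.2339, 0.0903]
tool_rot: [-77.4, 89.9, -158.4]
force: [-0.3, -0.3, -0.4]
grip_width: 0.0615
shift [10.3  0.8 -0. ] rot [-0.     0.     0.002] q [   6.3   26.9  -38.8   95.2   18.3   64.5 -118.5]
```

```bash
python3 -m pendant '[[56,[3,0,0],[0,0,0]],[56,[6,0,0],[0,0,0]],[56,[8,0,0],[0,0,0]],[56,[8,0,0],[0,0,0]]]'; for i in 1 2 3; do python3 -m pendant '[[56,[0.8,0,0],[0,0,0]],[56,[0.8,0,0],[0,0,0]]]' | egrep 'pos|force'; done
```

```text
time_s: 15.88
tool_pos: [0.5806, 0.234, 0.0829]
tool_rot: [-73.1, 89.9, -154.1]
force: [-0.3, -0.4, -1.2]
grip_width: 0.061
tool_pos: [0.5809, 0.2342, 0.0827]
force: [0.1, -0.0, -1.0]
tool_pos: [0.5809, 0.2342, 0.0819]
force: [0.3, -0.2, -1.4]
tool_pos: [0.5808, 0.2342, 0.081]
force: [0.5, 0.1, -0.8]
```

```bash
python3 -m pendant '[[56,[0.8,0,0],[0,0,0]],[56,[0.8,0,0],[0,0,0]]]' | egrep 'pos|force';python3 -m pendant '[[56,[0.7,0,0],[0,0,0]],[56,[0.7,0,0],[0,0,0]]]' | egrep 'pos|force'
```

```text
tool_pos: [0.5808, 0.2342, 0.0802]
force: [0.0, 0.6, -0.3]
tool_pos: [0.581, 0.2342, 0.0801]
force: [-1.3, -1.1, 2.8]
```

```bash
python3 -m pendant '[[56,[0.5,0,0],[0,0,0]],[56,[0.5,0,0],[0,0,0]]]' | egrep 'pos|force'
```

```text
tool_pos: [0.5813, 0.2342, 0.08]
force: [-0.3, -1.5, 5.6]
```

```bash
python3 -m pendant '[[56,[-0.6,0,0],[0,0,0]],[80,[-0.6,0,0],[0,0,0]],[80,[-0.6,0,0],[0,0,0]],[80,[-0.6,0,0],[0,0,0]],[80,[-0.6,0,0],[0,0,0]]]' ;python3 -m pendant '[[87,[-10,0,0],[0,0,0]],[87,[-40,0,0],[0,0,0]],[87,[-75,0,0],[0,0,0]],[87,[-95,0,0],[0,0,0]],[87,[-95,0,0],[0,0,0]],[87,[-95,0,0],[0,0,0]]]'
python3 - <<'E'
from h import *
for n in('wrist','side','top'):
    c=cam(n,n+'7')
    P=cloud(c).reshape(-1,3); P=P[~np.isnan(P[:,0])]
    k=(np.hypot(P[:,0]-.581,P[:,1]-.2336)<.045)&(P[:,2]>.083)&(P[:,2]<.1); print(n,k.sum(),P[k][:,2].max() if k.any() else'',*(circ(P[k][:,:2]) if k.sum()>9 else ''))
    if n!='wrist':
        for m,xy in dict(A=(.5984,-.3221),B=(.5957,-.0477),C=(.4554,-.1642)).items():
            k=(np.hypot(P[:,0]-xy[0],P[:,1]-xy[1])<.042)&(P[:,2]>.06)&(P[:,2]<.08); print(m,k.sum(),*circ(P[k][:,:2]) if k.sum()>9 else '')
go(.4572,-.162,.16,-81)
go(.5974,-.0457,.16,-81)
E
```

```text
time_s: 17.3
tool_pos: [0.5807, 0.2342, 0.0794]
tool_rot: [-90.6, 90.0, -171.6]
force: [-0.3, 0.6, 0.9]
grip_width: 0.0771
time_s: 17.8
tool_pos: [0.5818, 0.2348, 0.177]
tool_rot: [95.6, 89.8, 14.5]
force: [-0.2, -0.7, -0.7]
grip_width: 0.0869
wrist 1339 0.09331791072940823 [0.58234799 0.23453659] 0.027979118404147837
side 273 0.09716335870966042 [0.5801803  0.23472854] 0.028243718243185233
A 85 [ 0.59883694 -0.32093564] 0.02886375023170058
B 10 [ 0.58379016 -0.04352927] 0.017491249733228426
C 158 [ 0.45595455 -0.16146444] 0.028402862120451632
top 119 0.09671850229656664 [0.5793906  0.23142342] 0.028278098889251962
A 171 [ 0.59842485 -0.32223121] 0.02823782892994341
B 150 [ 0.59562238 -0.0477304 ] 0.028117112385723033
C 158 [ 0.45532825 -0.1642418 ] 0.028117523803187057
shift [  14.2 -183.2  371.7] rot [-0.     0.001  0.002] q [   7.6   22.5  -40.5   90.5   15.1   72.7 -116.2]
shift [ 13.8 -26.6 278.7] rot [-0.     0.001  0.002] q [   7.6   22.5  -40.5   90.5   15.1   72.7 -116.2]
```

View pics/wrist7.png

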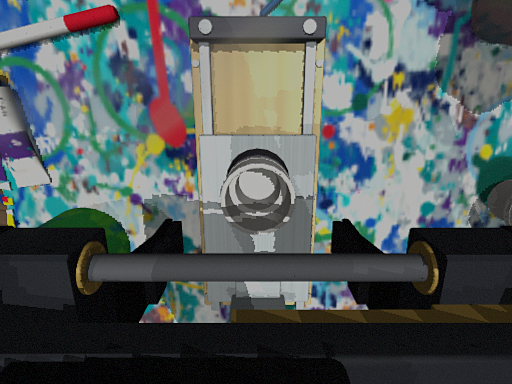

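Run:
```python
from h import *
P=np.r_[cloud(cam('side')).reshape(-1,3),cloud(cam('top')).reshape(-1,3)];P=P[~np.isnan(P[:,0])]
k=(abs(P[:,1]+.03)<.1)&(P[:,2]>.08)&(P[:,2]<.32)&(P[:,0]>.65)&(P[:,0]<.95)
print(P[k].min(0),np.percentile(P[k],[1,50,99],axis=0))
k=(abs(P[:,1]+.36)<.12)&(P[:,2]>.08)&(P[:,2]<.34)&(P[:,0]>.5)&(P[:,0]<.95)
for x in np.arange(.5,.9,.02): 
  m=k&(abs(P[:,0]-x)<.01); print(round(x,2),m.sum(), P[m][:,1].max().round(3) if m.any() else '', P[m][:,2].max().round(3) if m.any() else'',end=' | ')
```

```text
[ 0.73952904 -0.05448377  0.08000526] [[ 0.74219378 -0.05015959  0.08428486]
 [ 0.77096742  0.02539788  0.19690203]
 [ 0.90581148  0.0682587   0.29684496]]
0.5 154 -0.423 0.147 | 0.52 282 -0.432 0.145 | 0.54 56 -0.462 0.145 | 0.56 0   | 0.58 0   | 0.6 0   | 0.62 0   | 0.64 0   | 0.66 830 -0.389 0.248 | 0.68 1099 -0.382 0.304 | 0.7 990 -0.276 0.304 | 0.72 2037 -0.253 0.304 | 0.74 1834 -0.247 0.326 | 0.76 1267 -0.247 0.326 | 0.78 598 -0.254 0.325 | 0.8 99 -0.286 0.277 | 0.82 489 -0.248 0.155 | 0.84 407 -0.24 0.155 | 0.86 1040 -0.24 0.204 | 0.88 1043 -0.24 0.203 |
```

```bash
python3 -m pendant '[[87,[0,-27,279],[0,0,0]],[87,[0,-27,279],[0,0,0]],[87,[0,-27,279],[0,0,0]],[87,[0,-27,279],[0,0,0]],[87,[14,-27,279],[0,0,0]],[87,[14,-27,279],[0,0,0]],[87,[14,-27,279],[0,0,0]],[87,[14,-27,279],[0,0,0]],[87,[14,-27,279],[0,0,0]],[87,[14,-27,279],[0,0,0]]]';python3 -m pendant '[[87,[0,0,0],[0,0,0]],[87,[0,0,0],[0,0,0]],[87,[0,0,0],[0,0,0]]]'
python3 - <<'E'
from h import *
for n in('wrist','side'):
    c=cam(n,n+'8')
    P=cloud(c).reshape(-1,3); P=P[~np.isnan(P[:,0])]
    k=(np.hypot(P[:,0]-.597,P[:,1]+.046)<.045)&(P[:,2]>.06)&(P[:,2]<.08); print(n,k.sum(),*(circ(P[k][:,:2]) if k.sum()>9 else ''))
go(.5974,-.0457,.056,-81)
E
```

```text
time_s: 18.88
tool_pos: [0.5974, -0.0447, 0.1601]
tool_rot: [-144.2, 89.9, 134.8]
force: [0.1, 0.5, -0.6]
grip_width: 0.087
time_s: 19.13
tool_pos: [0.5978, -0.0439, 0.1609]
tool_rot: [129.4, 90.0, 48.5]
force: [0.0, 0.1, 0.2]
grip_width: 0.0869
wrist 1227 [ 0.59868564 -0.04536143] 0.028012086192774593
side 168 [ 0.596341   -0.04462621] 0.028387256127859934
shift [104.8  -0.6   1.1] rot [ 0.001  0.    -0.   ] q [ 30.5  18.4 -34.6  95.4  11.   69.6 -87.5]
```

```bash
python3 -m pendant '[[87,[35,0,1.5],[0,0,0]],[87,[70,0,1.5],[0,0,0]],[87,[98,0,1.5],[0,0,0]],[87,[105,0,1.5],[0,0,0]],[87,[105,0,1.5],[0,0,0]],[87,[105,0,1.5],[0,0,0]],[87,[105,0,1.5],[0,0,0]]]'; python3 -m pendant '[[56,[0,0,0],[0,0,0]],[56,[0,0,0],[0,0,0]],[56,[0,0,0],[0,0,0]],[56,[0,0,0],[0,0,0]],[56,[0,0,0],[0,0,0]],[56,[0,0,0],[0,0,0]],[56,[0,0,0],[0,0,0]],[56,[0,0,0],[0,0,0]]]' 7
```

```text
time_s: 19.82
tool_pos: [0.5998, -0.0468, 0.058]
tool_rot: [75.5, 89.8, -5.5]
force: [-0.2, -0.1, 0.1]
grip_width: 0.0869
time_s: 20.48
tool_pos: [0.5982, -0.047, 0.056]
tool_rot: [62.7, 90.0, -18.3]
force: [-1.1, -0.3, 2.2]
grip_width: 0.0607
```

```bash
python3 -m pendant '[[56,[-20,0,0],[0,0,0]],[56,[-55,0,0],[0,0,0]],[56,[-90,0,0],[0,0,0]],[56,[-115,0,0],[0,0,0]],[56,[-122,0,0],[0,0,0]],[56,[-122,0,0],[0,0,0]],[56,[-122,0,0],[0,0,0]]]' 7
python3 - <<'E'
from h import *
print(obs()['grip_width'],obs()['force']);go(.5815,.2341,.178,-81)
E
```

```text
time_s: 21.07
tool_pos: [0.5973, -0.0472, 0.1765]
tool_rot: [-91.7, 89.9, -172.7]
force: [0.4, -0.7, -1.1]
grip_width: 0.06
0.05996238814580778 [ 0.44651405 -0.66188769 -1.08558929]
shift [  -1.5   28.3 -280.4] rot [-0.    -0.     0.002] q [ 30.9  17.7 -34.7  94.3  10.6  71.3 -87. ]
```

```bash
python3 -m pendant '[[56,[0,4,-35],[0,0,0]],[56,[0,8,-72],[0,0,0]],[56,[0,11,-110],[0,0,0]],[56,[0,15,-148],[0,0,0]],[56,[0,19,-186],[0,0,0]],[56,[0,22,-220],[0,0,0]],[56,[0,25,-250],[0,0,0]],[56,[-1,27,-272],[0,0,0]],[56,[-1,28,-280],[0,0,0]],[56,[-1,28,-280],[0,0,0]]]';python3 -m pendant '[[56,[0,0,0],[0,0,0]],[56,[0,0,0],[0,0,0]],[56,[0,0,0],[0,0,0]],[56,[0,0,0],[0,0,0]]]'
python3 - <<'E'
from h import *
s=cam('side')
u,v=map(int,proj(s,(.581,.234,.1))); im=s['image'][v-60:v+50,u-80:u+80]; cv2.imwrite('pics/s9.png',cv2.resize(im,None,fx=5,fy=5,interpolation=cv2.INTER_CUBIC))
go(.5815,.2341,.155,-81)
E
```

```text
time_s: 21.9
tool_pos: [0.58, 0.2362, 0.1764]
tool_rot: [-103.2, 89.8, 176.0]
force: [-1.1, -0.5, -1.6]
grip_width: 0.0603
time_s: 22.23
tool_pos: [0.5826, 0.2317, 0.1785]
tool_rot: [-8.7, 89.9, -89.9]
force: [1.0, -1.2, -0.3]
grip_width: 0.0602
shift [23.7 -0.7 -2.1] rot [-0.003  0.001 -0.   ] q [   8.1   22.5  -40.9   90.    15.2   73.2 -116.2]
```

View pics/s9.png

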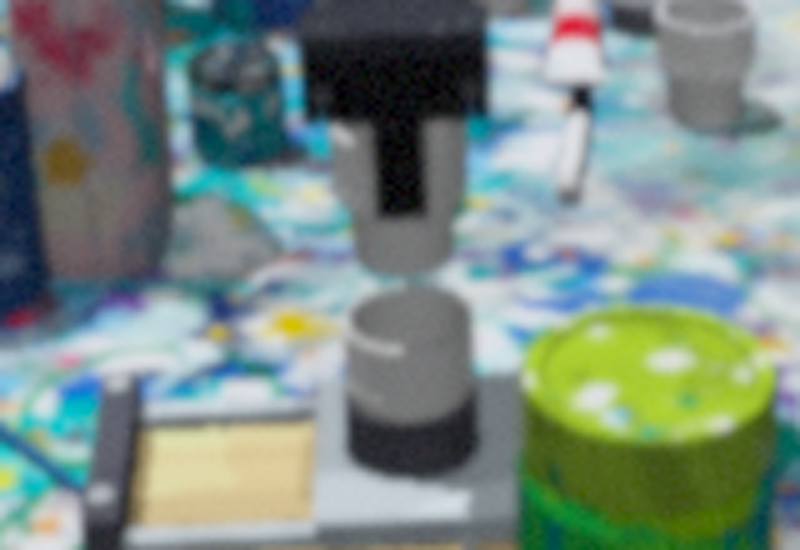

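```bash
python3 -m pendant '[[56,[8,-0.5,-1],[0,0,0]],[56,[16,-0.5,-1],[0,0,0]],[56,[22,-0.5,-1],[0,0,0]],[56,[22,-0.5,-1],[0,0,0]],[56,[22,-0.5,-1],[0,0,0]],[56,[22,-0.5,-1],[0,0,0]]]'
python3 - <<'E'
from h import *
go(.5815,.2341,.116,-81)
E
```

```text
time_s: 22.78
tool_pos: [0.5813, 0.2349, 0.1566]
tool_rot: [-102.1, 90.0, 176.9]
force: [1.2, -0.1, -0.8]
grip_width: 0.0604
shift [40.6  0.1  0.8] rot [-0. -0.  0.] q [   7.6   23.5  -40.6   91.5   15.9   71.  -116.9]
```

```bash
python3 -m pendant '[[56,[4,0,0.5],[0,0,0]],[56,[8,0,0.5],[0,0,0]],[56,[12,0,0.5],[0,0,0]],[56,[15,0,0.5],[0,0,0]]]'; python3 -m pendant '[[56,[4,0,0],[0,0,0]],[56,[8,0,0],[0,0,0]],[56,[12,0,0],[0,0,0]],[56,[12,0,0],[0,0,0]]]';  python3 - <<'E'
from h import *
go(.5815,.2341,.116,-81)
E
```

```text
time_s: 23.12
tool_pos: [0.5812, 0.2341, 0.1411]
tool_rot: [-61.4, 90.0, -142.4]
force: [0.1, 0.2, -0.5]
grip_width: 0.06
time_s: 23.45
tool_pos: [0.5808, 0.234, 0.1285]
tool_rot: [-77.4, 89.9, -158.4]
force: [-0.6, 0.1, -1.8]
grip_width: 0.0605
shift [12.5  0.7 -0. ] rot [-0.     0.     0.002] q [   7.3   24.9  -40.1   93.2   17.    68.3 -117.6]
```

```bash
python3 -m pendant '[[56,[4,0.3,0],[0,0,0]],[56,[8,0.3,0],[0,0,0]],[56,[10.5,0.3,0],[0,0,0]],[56,[10.5,0.3,0],[0,0,0]]]' | egrep 'pos|force'; python3 -m pendant '[[56,[0.8,0,0],[0,0,0]],[56,[0.8,0,0],[0,0,0]]]' | egrep 'pos|force'; python3 -m pendant '[[56,[0.7,0,0],[0,0,0]],[56,[0.7,0,0],[0,0,0]]]' | egrep 'pos|force'
```

```text
tool_pos: [0.5813, 0.2341, 0.1184]
force: [-0.5, -0.1, -1.3]
tool_pos: [0.5817, 0.2344, 0.1184]
force: [-0.4, -1.0, -0.4]
tool_pos: [0.5817, 0.2344, 0.1178]
force: [0.9, 0.4, -1.8]
```

```bash
python3 -m pendant '[[56,[0.8,0,0],[0,0,0]],[56,[0.8,0,0],[0,0,0]]]' | egrep 'pos|force'; python3 -m pendant '[[56,[0.6,0,0],[0,0,0]],[56,[0.6,0,0],[0,0,0]]]' | egrep 'pos|force'
```

```text
tool_pos: [0.5816, 0.2343, 0.1169]
force: [0.0, -0.8, -1.1]
tool_pos: [0.5816, 0.2343, 0.1162]
force: [1.2, 0.6, -2.1]
```

```bash
python3 -m pendant '[[56,[0.6,0,0],[0,0,0]],[56,[0.6,0,0],[0,0,0]]]' | egrep 'pos|force'
```

```text
tool_pos: [0.5818, 0.2344, 0.116]
force: [-0.8, -0.7, 1.4]
```

```bash
python3 -m pendant '[[56,[0.4,0,0],[0,0,0]],[56,[0.4,0,0],[0,0,0]]]' | egrep 'pos|force'
```

```text
tool_pos: [0.5819, 0.2344, 0.116]
force: [-1.7, -0.8, 4.1]
```

Contact came at the expected height (TCP at 116 mm). Now I'll relax, release and rise.

```bash
python3 -m pendant '[[56,[-0.5,0,0],[0,0,0]],[80,[-0.5,0,0],[0,0,0]],[80,[-0.5,0,0],[0,0,0]],[80,[-0.5,0,0],[0,0,0]],[80,[-0.5,0,0],[0,0,0]]]' ;python3 -m pendant '[[87,[-10,0,0],[0,0,0]],[87,[-40,0,0],[0,0,0]],[87,[-75,0,0],[0,0,0]],[87,[-85,0,0],[0,0,0]],[87,[-85,0,0],[0,0,0]],[87,[-85,0,0],[0,0,0]]]'
python3 - <<'E'
from h import *
for n in('wrist','side','top'):
    c=cam(n,n+'10')
    P=cloud(c).reshape(-1,3); P=P[~np.isnan(P[:,0])]
    k=(np.hypot(P[:,0]-.581,P[:,1]-.2336)<.045)&(P[:,2]>.12)&(P[:,2]<.14); print(n,k.sum(),P[k][:,2].max() if k.any() else'',*(circ(P[k][:,:2]) if k.sum()>9 else ''))
    if n!='wrist':
        for m,xy in dict(A=(.5984,-.3221),C=(.4554,-.1642)).items():
            k=(np.hypot(P[:,0]-xy[0],P[:,1]-xy[1])<.042)&(P[:,2]>.06)&(P[:,2]<.08); print(m,k.sum(),*circ(P[k][:,:2]) if k.sum()>9 else '')
go(.4572,-.162,.17,-81)
E
```

```text
time_s: 25.2
tool_pos: [0.5816, 0.2343, 0.1155]
tool_rot: [-83.1, 90.0, -164.1]
force: [0.1, 0.5, -0.5]
grip_width: 0.0769
time_s: 25.7
tool_pos: [0.582, 0.2345, 0.2016]
tool_rot: [86.1, 89.9, 5.1]
force: [-0.2, -0.5, -0.2]
grip_width: 0.0869
wrist 1431 0.12905575567651364 [0.58238236 0.23466661] 0.02801183801511431
side 264 0.13264426168021715 [0.58026453 0.23511669] 0.028178628226037658
A 85 [ 0.59825045 -0.31993767] 0.029014589544244112
C 153 [ 0.45597655 -0.16182773] 0.028551666165420687
top 122 0.13361374757819122 [0.57928599 0.23165789] 0.02814315192229674
A 172 [ 0.59823956 -0.32223346] 0.02818008298778235
C 158 [ 0.45532339 -0.16422991] 0.028168892796658625
shift [  29.9 -183.8  371.5] rot [-0.     0.001  0.003] q [   8.1   21.7  -41.2   88.6   14.6   75.4 -115.8]
```

View pics/wrist10.png

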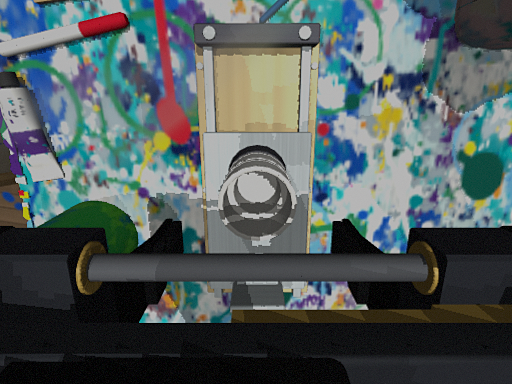

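```bash
python3 -m pendant '[[87,[0,-184,372],[0,0,0]],[87,[0,-184,372],[0,0,0]],[87,[0,-184,372],[0,0,0]],[87,[0,-184,372],[0,0,0]],[87,[30,-184,372],[0,0,0]],[87,[30,-184,372],[0,0,0]],[87,[30,-184,372],[0,0,0]],[87,[30,-184,372],[0,0,0]],[87,[30,-184,372],[0,0,0]],[87,[30,-184,372],[0,0,0]]]';python3 -m pendant '[[87,[0,0,0],[0,0,0]],[87,[0,0,0],[0,0,0]],[87,[0,0,0],[0,0,0]],[87,[0,0,0],[0,0,0]]]'
python3 - <<'E'
from h import *
for n in('wrist','side'):
    c=cam(n,n+'11')
    P=cloud(c).reshape(-1,3); P=P[~np.isnan(P[:,0])]
    k=(np.hypot(P[:,0]-.457,P[:,1]+.162)<.045)&(P[:,2]>.06)&(P[:,2]<.08); print(n,k.sum(),*(circ(P[k][:,:2]) if k.sum()>9 else ''))
go(.4573,-.162,.056,-81)
E
```

```text
time_s: 26.68
tool_pos: [0.4562, -0.1633, 0.1696]
tool_rot: [-112.7, 89.9, 166.3]
force: [0.5, 0.1, -0.8]
grip_width: 0.087
time_s: 27.02
tool_pos: [0.4584, -0.16, 0.1704]
tool_rot: [-156.4, 89.9, 122.7]
force: [0.1, 1.1, 1.3]
grip_width: 0.0869
wrist 1120 [ 0.45803223 -0.16201372] 0.02801919505107218
side 159 [ 0.45584949 -0.16128527] 0.02848968593202429
shift [114.8  -1.6   1.8] rot [ 0.003 -0.     0.   ] q [ 43.    2.4 -27.3 110.2   1.1  67.8 -65.6]
```

```bash
python3 -m pendant '[[87,[35,-1,1.5],[0,0,0]],[87,[70,-1,1.5],[0,0,0]],[87,[105,-1,1.5],[0,0,0]],[87,[114,-1,1.5],[0,0,0]],[87,[114,-1,1.5],[0,0,0]],[87,[114,-1,1.5],[0,0,0]],[87,[114,-1,1.5],[0,0,0]],[87,[114,-1,1.5],[0,0,0]]]'; python3 -m pendant '[[56,[0,0,0],[0,0,0]],[56,[0,0,0],[0,0,0]],[56,[0,0,0],[0,0,0]],[56,[0,0,0],[0,0,0]],[56,[0,0,0],[0,0,0]],[56,[0,0,0],[0,0,0]],[56,[0,0,0],[0,0,0]],[56,[0,0,0],[0,0,0]]]' 7
```

```text
time_s: 27.78
tool_pos: [0.4592, -0.1638, 0.0591]
tool_rot: [53.8, 89.8, -27.2]
force: [-0.5, -1.5, -0.6]
grip_width: 0.0872
time_s: 28.45
tool_pos: [0.4573, -0.1634, 0.057]
tool_rot: [-41.6, 90.0, -122.6]
force: [-0.3, 0.4, 3.5]
grip_width: 0.0622
```

```bash
python3 -m pendant '[[56,[-20,0,0],[0,0,0]],[56,[-55,0,0],[0,0,0]],[56,[-90,0,0],[0,0,0]],[56,[-125,0,0],[0,0,0]],[56,[-150,0,0],[0,0,0]],[56,[-157,0,0],[0,0,0]],[56,[-157,0,0],[0,0,0]]]' 7
python3 - <<'E'
from h import *
print(obs()['grip_width'],obs()['force']);go(.5815,.2345,.214,-81)
E
```

```text
time_s: 29.03
tool_pos: [0.4585, -0.1638, 0.2156]
tool_rot: [50.8, 89.8, -30.3]
force: [-0.6, -0.8, -1.4]
grip_width: 0.0619
0.06191497751477526 [-0.64301774 -0.83123866 -1.38607243]
shift [   1.2  183.7 -374.2] rot [-0.     0.003 -0.003] q [ 4.380e+01  2.000e-01 -2.710e+01  1.069e+02  1.000e-01  7.280e+01
 -6.440e+01]
```

```bash
python3 -m pendant '[[56,[0,18,-35],[0,0,0]],[56,[0,36,-72],[0,0,0]],[56,[0,53,-108],[0,0,0]],[56,[0,71,-145],[0,0,0]],[56,[0,89,-181],[0,0,0]],[56,[0,107,-217],[0,0,0]],[56,[0,125,-254],[0,0,0]],[56,[0,142,-290],[0,0,0]],[56,[0,160,-326],[0,0,0]],[56,[0,175,-357],[0,0,0]]]';python3 -m pendant '[[56,[0,6,-12],[0,0,0]],[56,[0,9,-17],[0,0,0]],[56,[0,9,-17],[0,0,0]],[56,[0,9,-17],[0,0,0]],[56,[0,9,-17],[0,0,0]],[56,[0,9,-17],[0,0,0]]]'
python3 - <<'E'
from h import *
s=cam('side')
u,v=map(int,proj(s,(.581,.234,.13))); im=s['image'][v-60:v+50,u-80:u+80]; cv2.imwrite('pics/s12.png',cv2.resize(im,None,fx=5,fy=5,interpolation=cv2.INTER_CUBIC))
go(.5815,.2345,.193,-81)
E
```

```text
time_s: 29.87
tool_pos: [0.5734, 0.2192, 0.2107]
tool_rot: [-100.6, 89.8, 178.5]
force: [-0.6, -0.4, -1.1]
grip_width: 0.0621
time_s: 30.37
tool_pos: [0.5809, 0.2325, 0.2135]
tool_rot: [-15.2, 89.9, -96.4]
force: [0.4, -0.4, -0.9]
grip_width: 0.0619
shift [20.8  0.8 -1.6] rot [-0.003  0.001 -0.   ] q [  10.1   21.6  -43.9   87.6   15.3   76.9 -116.4]
```

View pics/s12.png

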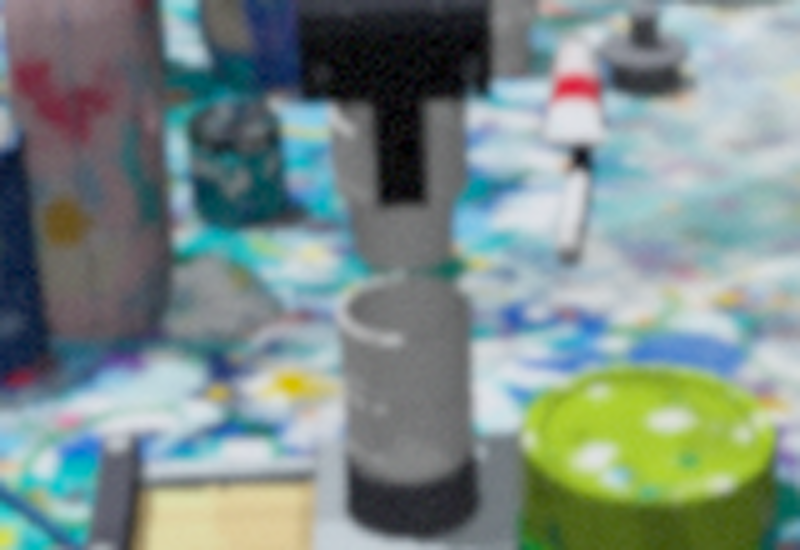

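```bash
python3 -m pendant '[[56,[8,0.5,-0.7],[0,0,0]],[56,[15,0.5,-0.7],[0,0,0]],[56,[20,0.5,-0.7],[0,0,0]],[56,[20,0.5,-0.7],[0,0,0]],[56,[20,0.5,-0.7],[0,0,0]],[56,[20,0.5,-0.7],[0,0,0]]]'
python3 - <<'E'
from h import *
go(.5815,.2344,.153,-81)
E
```

```text
time_s: 30.92
tool_pos: [0.581, 0.2357, 0.1938]
tool_rot: [-117.3, 90.0, 161.6]
force: [-0.3, 0.0, -0.9]
grip_width: 0.062
shift [40.8  0.3  1.3] rot [-0. -0.  0.] q [   9.8   22.5  -43.7   88.9   15.9   74.9 -116.9]
```

```bash
python3 -m pendant '[[56,[4,0.3,1],[0,0,0]],[56,[8,0.3,1],[0,0,0]],[56,[12,0.3,1],[0,0,0]],[56,[15,0.3,1],[0,0,0]]]'; python3 -m pendant '[[56,[4,0,0],[0,0,0]],[56,[8,0,0],[0,0,0]],[56,[12,0,0],[0,0,0]],[56,[12,0,0],[0,0,0]]]';  python3 - <<'E'
from h import *
go(.5815,.2344,.153,-81)
E
```

```text
time_s: 31.25
tool_pos: [0.5813, 0.2345, 0.1781]
tool_rot: [-70.7, 90.0, -151.8]
force: [0.1, -0.9, -1.8]
grip_width: 0.062
time_s: 31.58
tool_pos: [0.581, 0.2344, 0.1657]
tool_rot: [-77.0, 89.9, -158.1]
force: [-0.0, 0.1, -1.7]
grip_width: 0.0623
shift [12.7  0.6  0. ] rot [-0.     0.     0.002] q [   9.5   23.8  -43.2   90.8   16.8   72.2 -117.5]
```

```bash
python3 -m pendant '[[56,[4,0.3,0],[0,0,0]],[56,[8,0.3,0],[0,0,0]],[56,[11,0.3,0],[0,0,0]],[56,[11,0.3,0],[0,0,0]]]' | egrep 'pos|force'; python3 -m pendant '[[56,[0.8,0,0],[0,0,0]],[56,[0.8,0,0],[0,0,0]]]' | egrep 'pos|force'; python3 -m pendant '[[56,[0.7,0,0],[0,0,0]],[56,[0.7,0,0],[0,0,0]]]' | egrep 'pos|force'
```

```text
tool_pos: [0.5814, 0.2344, 0.1549]
force: [-0.1, 0.1, 0.2]
tool_pos: [0.5818, 0.2347, 0.155]
force: [-0.2, 0.6, -1.1]
tool_pos: [0.5818, 0.2347, 0.1544]
force: [-0.0, -0.4, -1.4]
```

```bash
python3 -m pendant '[[56,[0.6,0,0],[0,0,0]],[56,[0.6,0,0],[0,0,0]]]' | egrep 'pos|force'
```

```text
tool_pos: [0.5818, 0.2347, 0.1537]
force: [0.3, -0.6, -1.0]
```

```bash
python3 -m pendant '[[56,[0.6,0,0],[0,0,0]],[56,[0.6,0,0],[0,0,0]]]' | egrep 'pos|force'
```

```text
tool_pos: [0.5818, 0.2347, 0.1532]
force: [0.5, -0.1, -0.7]
```

```bash
python3 -m pendant '[[56,[0.6,0,0],[0,0,0]],[56,[0.6,0,0],[0,0,0]]]' | egrep 'pos|force'
```

```text
tool_pos: [0.582, 0.2348, 0.1531]
force: [-1.0, -0.9, 3.1]
```

```bash
python3 -m pendant '[[56,[0.4,0,0],[0,0,0]],[56,[0.4,0,0],[0,0,0]]]' | egrep 'pos|force'
```

```text
tool_pos: [0.5822, 0.2349, 0.1531]
force: [-1.1, -0.9, 4.4]
```

Contact at 153 mm, as expected. Now I'll release and rise.

```bash
python3 -m pendant '[[56,[-0.6,0,0],[0,0,0]],[80,[-0.6,0,0],[0,0,0]],[80,[-0.6,0,0],[0,0,0]],[80,[-0.6,0,0],[0,0,0]],[80,[-0.6,0,0],[0,0,0]]]' ;python3 -m pendant '[[87,[-10,0,0],[0,0,0]],[87,[-40,0,0],[0,0,0]],[87,[-75,0,0],[0,0,0]],[87,[-85,0,0],[0,0,0]],[87,[-85,0,0],[0,0,0]],[87,[-85,0,0],[0,0,0]]]'
python3 - <<'E'
from h import *
for n in('wrist','side','top'):
    c=cam(n,n+'13')
    P=cloud(c).reshape(-1,3); P=P[~np.isnan(P[:,0])]
    k=(np.hypot(P[:,0]-.581,P[:,1]-.2336)<.045)&(P[:,2]>.155)&(P[:,2]<.18); print(n,k.sum(),P[k][:,2].max() if k.any() else'',*(circ(P[k][:,:2]) if k.sum()>9 else ''))
    if n!='wrist':
        for m,xy in dict(A=(.5984,-.3221)).items():
            k=(np.hypot(P[:,0]-xy[0],P[:,1]-xy[1])<.042)&(P[:,2]>.06)&(P[:,2]<.08); print(m,k.sum(),*circ(P[k][:,:2]) if k.sum()>9 else '')
go(.6001,-.3203,.20,60);go(.48,-.12,.24,0)
E
```

```text
time_s: 33.33
tool_pos: [0.5816, 0.2346, 0.1523]
tool_rot: [-84.0, 90.0, -165.1]
force: [-0.1, 0.4, 0.1]
grip_width: 0.0779
time_s: 33.83
tool_pos: [0.582, 0.2349, 0.2385]
tool_rot: [85.8, 89.9, 4.8]
force: [0.0, 0.1, -1.0]
grip_width: 0.0864
wrist 1478 0.16542756628532268 [0.58285821 0.2351233 ] 0.027978691283096747
side 292 0.16821103961193185 [0.58088934 0.23539459] 0.028180007167806893
A 71 [ 0.59875545 -0.32071122] 0.028776956078834827
top 132 0.16794796461449735 [0.57990908 0.23207119] 0.028186570039935785
A 172 [ 0.59826541 -0.32214488] 0.028196370055313807
shift [ 36.7 -67.6 550.6] rot [0.68  0.002 0.002] q [  10.1   21.1  -44.1   85.6   14.7   79.4 -115.9]
shift [  -3.3 -155.1  334. ] rot [-1.414e+00 -1.000e-03  3.000e-03] q [  10.1   21.1  -44.1   85.6   14.7   79.4 -115.9]
```

View pics/top13.png

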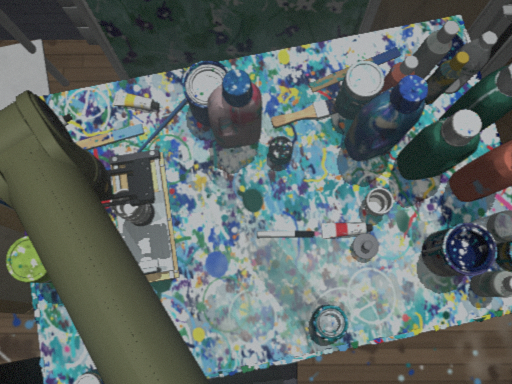

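The lid has been knocked to about (364,248), and I'll re-measure it later. The fourth cup is next, with a yaw chosen to keep the gripper body and camera clear of the bottles.

```bash
python3 -m pendant '[[87,[-3,-155,334],[-1.2,0,0]],[87,[-3,-155,334],[-1.2,0,0]],[87,[-3,-155,334],[-1.2,0,0]],[87,[-3,-155,334],[-1.2,0,0]],[87,[-3,-155,334],[-1.2,0,0]],[87,[-3,-155,334],[-1.2,0,0]],[87,[-3,-155,334],[-1.2,0,0]],[87,[-3,-155,334],[-1.2,0,0]],[87,[-3,-155,334],[-1.2,0,0]],[87,[-3,-155,334],[-1.2,0,0]]]'
python3 - <<'E'
from h import *
o=obs();print(o['tool_pos']);go(.57,-.27,.20,-12+70);go(.6001,-.3203,.2,70)
E
```

```text
time_s: 34.82
tool_pos: [0.4832, -0.1088, 0.2395]
tool_rot: [-168.4, 89.9, 171.9]
force: [0.1, -0.7, -0.3]
grip_width: 0.0872
[ 0.48320769 -0.10876749  0.23951116]
shift [  39.3 -122.6  136.1] rot [-1.356e+00 -2.000e-03 -1.000e-03] q [ 48.5   1.2 -39.  103.3   0.8  75.9 -10.4]
shift [  39.2 -159.8  181.4] rot [-1.565e+00 -2.000e-03 -1.000e-03] q [ 48.5   1.2 -39.  103.3   0.8  75.9 -10.4]
```

```bash
python3 -m pendant '[[87,[20,-100,90],[-1.2,0,0]],[87,[20,-100,90],[-1.2,0,0]],[87,[20,-100,90],[-1.2,0,0]],[87,[20,-100,90],[-1.2,0,0]],[87,[20,-100,90],[-1.2,0,0]],[87,[20,-100,90],[-1.2,0,0]],[87,[20,-100,90],[-1.2,0,0]],[87,[20,-100,90],[-1.2,0,0]],[87,[20,-100,90],[-1.2,0,0]],[87,[20,-100,90],[-1.2,0,0]]]';python3 -m pendant '[[87,[0,0,0],[0,0,0]],[87,[0,0,0],[0,0,0]],[87,[0,0,0],[0,0,0]]]'
python3 - <<'E'
from h import *
c=cam('top','top14');
P=cloud(c).reshape(-1,3); P=P[~np.isnan(P[:,0])]
def f(xy,lo,hi,r):
    k=(np.hypot(P[:,0]-xy[0],P[:,1]-xy[1])<r)&(P[:,2]>lo)&(P[:,2]<hi); print(k.sum(),*circ(P[k][:,:2]) if k.sum()>9 else '')
f((.5984,-.3221),.06,.08,.042)
for m in models.landmark_of('top','lid'):
    v,u=np.array(m['centre'])*[384,512];p=ray(c,u,v,0);print(m['confidence'],u,v,p);f(p,.045,.06,.03)
o=obs();print(o['tool_pos']);go(.6001,-.3203,.2,70)
E
```

```text
time_s: 35.65
tool_pos: [0.5343, -0.2318, 0.219]
tool_rot: [105.0, 89.8, 154.1]
force: [-1.1, -0.2, -0.7]
grip_width: 0.0872
time_s: 35.9
tool_pos: [0.5348, -0.232, 0.2199]
tool_rot: [111.6, 89.9, 160.3]
force: [0.1, -0.6, -0.0]
grip_width: 0.0869
0
0.81 361.6768 247.10399999999998 [ 0.49728881 -0.29094897  0.        ]
39 [ 0.49777883 -0.29050973] 0.006091547768067655
0.65 147.2 271.4112 [0.44259481 0.2188421  0.        ]
11 [0.75612356 0.26479263] 0.32532094089570185
[ 0.53500229 -0.23192579  0.22033014]
shift [  20.3 -107.2  -23.5] rot [-0.371 -0.    -0.001] q [ 56.4  15.  -41.8  93.3  10.3  75.6  61.8]
```

```bash
python3 -m pendant '[[87,[0,-107,-24],[-0.37,0,0]],[87,[0,-107,-24],[-0.37,0,0]],[87,[0,-107,-24],[-0.37,0,0]],[87,[10,-107,-24],[-0.37,0,0]],[87,[20,-107,-24],[-0.37,0,0]],[87,[20,-107,-24],[-0.37,0,0]],[87,[20,-107,-24],[-0.37,0,0]],[87,[20,-107,-24],[-0.37,0,0]],[87,[20,-107,-24],[-0.37,0,0]]]'
python3 - <<'E'
from h import *
for n in('wrist','side'):
    c=cam(n,n+'15')
    P=cloud(c).reshape(-1,3); P=P[~np.isnan(P[:,0])]
    k=(np.hypot(P[:,0]-.600,P[:,1]+.320)<.045)&(P[:,2]>.06)&(P[:,2]<.08); print(n,k.sum(),*(circ(P[k][:,:2]) if k.sum()>9 else ''))
go(.6001,-.3203,.058,70)
E
```

```text
time_s: 36.75
tool_pos: [0.6, -0.3197, 0.2018]
tool_rot: [-131.5, 89.9, -61.5]
force: [-0.2, -0.2, -0.3]
grip_width: 0.0871
wrist 901 [ 0.60056528 -0.32071275] 0.028056927055943634
side 122 [ 0.5988392 -0.3201941] 0.028572522532647054
shift [1.438e+02 0.000e+00 1.000e-01] rot [ 0.    -0.001  0.001] q [ 55.4  28.5 -41.6  80.2  19.   78.3  83.5]
```

View pics/wrist15.png

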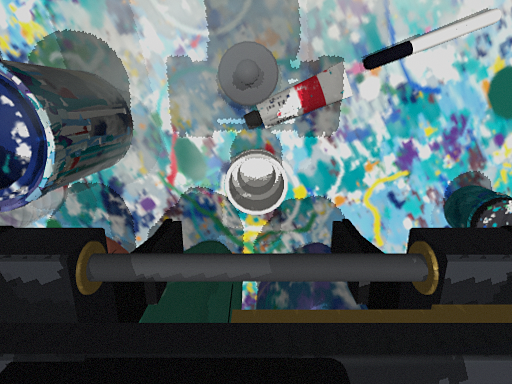

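View pics/side15.png

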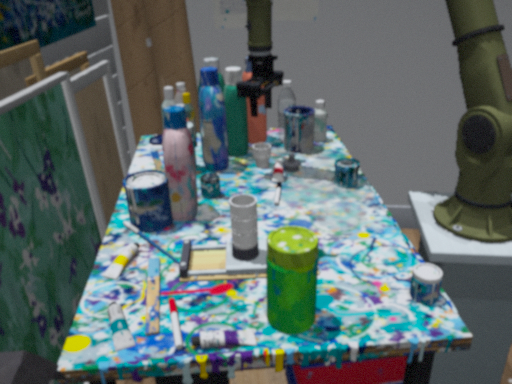

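```bash
python3 -m pendant '[[87,[35,0,0.3],[0,0,0]],[87,[70,0,0.3],[0,0,0]],[87,[90,0,0.3],[0,0,0]],[87,[90,0,0.3],[0,0,0]],[87,[90,0,0.3],[0,0,0]]]'
python3 - <<'E'
from h import *
go(.6001,-.3205,.057,70)
E
```

```text
time_s: 37.27
tool_pos: [0.5994, -0.3201, 0.1104]
tool_rot: [94.0, 89.9, 163.9]
force: [0.1, 0.5, 0.9]
grip_width: 0.0873
shift [53.4 -0.9 -0.1] rot [-0.    -0.    -0.002] q [ 54.8  32.5 -40.1  85.8  21.6  69.7  81.6]
```

```bash
python3 -m pendant '[[87,[20,-0.5,0],[0,0,0]],[87,[40,-0.5,0],[0,0,0]],[87,[53,-0.5,0],[0,0,0]],[87,[53,-0.5,0],[0,0,0]],[87,[53,-0.5,0],[0,0,0]],[87,[53,-0.5,0],[0,0,0]]]'; python3 -m pendant '[[56,[0,0,0],[0,0,0]],[56,[0,0,0],[0,0,0]],[56,[0,0,0],[0,0,0]],[56,[0,0,0],[0,0,0]],[56,[0,0,0],[0,0,0]],[56,[0,0,0],[0,0,0]],[56,[0,0,0],[0,0,0]],[56,[0,0,0],[0,0,0]]]' 7;  python3 - <<'E'
from h import *
go(.6001,-.3205,.057,70)
E
```

```text
time_s: 37.77
tool_pos: [0.6016, -0.3208, 0.0597]
tool_rot: [-101.1, 89.8, -31.1]
force: [0.5, 0.3, -0.3]
grip_width: 0.0871
time_s: 38.43
tool_pos: [0.6005, -0.3206, 0.0579]
tool_rot: [-160.7, 90.0, -90.7]
force: [-0.5, -0.4, 2.4]
grip_width: 0.0614
shift [ 0.9  0.4 -0. ] rot [-0. -0.  0.] q [ 54.   35.4 -38.8  88.1  23.6  64.9  80.2]
```

```bash
python3 -m pendant '[[56,[-20,0,0],[0,0,0]],[56,[-55,0,0],[0,0,0]],[56,[-90,0,0],[0,0,0]],[56,[-125,0,0],[0,0,0]],[56,[-160,0,0],[0,0,0]],[56,[-185,0,0],[0,0,0]],[56,[-192,0,0],[0,0,0]],[56,[-192,0,0],[0,0,0]]]' 7
python3 - <<'E'
from h import *
print(obs()['grip_width'],obs()['force']);go(.52,-.05,.252,50);go(.5818,.2346,.252,50);go(.5818,.2346,.252,9)
E
```

```text
time_s: 39.1
tool_pos: [0.6015, -0.3206, 0.2519]
tool_rot: [-102.9, 89.8, -32.9]
force: [-0.1, 0.1, -1.2]
grip_width: 0.0613
0.06133789287111122 [-0.05655896  0.12476131 -1.16898878]
shift [ -0.9 169.2 226.4] rot [ 0.349 -0.     0.004] q [ 55.2  27.2 -42.2  76.1  18.1  83.2  84.2]
shift [ -1.3 208.5 514.9] rot [ 0.349 -0.     0.004] q [ 55.2  27.2 -42.2  76.1  18.1  83.2  84.2]
shift [ -1.3 208.5 514.9] rot [1.064e+00 1.000e-03 4.000e-03] q [ 55.2  27.2 -42.2  76.1  18.1  83.2  84.2]
```

```bash
python3 -m pendant '[[56,[0,20,27],[0.04,0,0]],[56,[0,42,56],[0.09,0,0]],[56,[0,63,85],[0.13,0,0]],[56,[0,84,113],[0.18,0,0]],[56,[0,106,142],[0.22,0,0]],[56,[0,127,170],[0.27,0,0]],[56,[0,148,198],[0.31,0,0]],[56,[0,169,226],[0.35,0,0]],[56,[0,175,260],[0.4,0,0]],[56,[0,181,297],[0.45,0,0]]]' 7
python3 - <<'E'
from h import *
go(.5818,.2346,.252,9)
E
```

```text
time_s: 39.93
tool_pos: [0.53, 0.0205, 0.2473]
tool_rot: [169.6, 89.7, -146.5]
force: [1.0, -0.0, -0.7]
grip_width: 0.0613
shift [ -5.4 118.3 185.9] rot [ 0.609 -0.004  0.001] q [ 42.9   7.9 -51.8  97.8   6.5  77.5  33.8]
```

```bash
python3 -m pendant '[[56,[0,18,30],[0.1,0,0]],[56,[0,36,60],[0.2,0,0]],[56,[0,54,90],[0.3,0,0]],[56,[0,72,120],[0.4,0,0]],[56,[0,90,145],[0.5,0,0]],[56,[0,105,165],[0.6,0,0]],[56,[0,105,165],[0.6,0,0]],[56,[0,105,165],[0.6,0,0]],[56,[0,105,165],[0.6,0,0]]]' 7
python3 - <<'E'
from h import *
go(.5818,.2346,.247,9)
E
```

```text
time_s: 40.68
tool_pos: [0.5764, 0.2097, 0.2474]
tool_rot: [-159.8, 89.8, -150.0]
force: [0.5, -0.5, -0.9]
grip_width: 0.0614
shift [ 0.3 23.6  9.6] rot [ 0.015 -0.004  0.001] q [ 17.3  20.6 -50.5  86.5  16.   80.6 -24.2]
```

```bash
python3 -m pendant '[[56,[0,12,5],[0.01,0,0]],[56,[0,23,9],[0.01,0,0]],[56,[0,23,9],[0.01,0,0]],[56,[0,23,9],[0.01,0,0]],[56,[0,23,9],[0.01,0,0]],[56,[0,23,9],[0.01,0,0]]]' 7
python3 - <<'E'
from h import *
s=cam('side')
u,v=map(int,proj(s,(.581,.234,.16))); im=s['image'][v-60:v+50,u-80:u+80]; cv2.imwrite('pics/s16.png',cv2.resize(im,None,fx=5,fy=5,interpolation=cv2.INTER_CUBIC))
go(.5818,.2346,.231,9)
E
```

```text
time_s: 41.18
tool_pos: [0.5823, 0.2332, 0.2493]
tool_rot: [-113.0, 89.9, -103.8]
force: [-0.6, 0.2, -0.5]
grip_width: 0.0615
shift [18.4  1.2 -0.3] rot [ 0.003 -0.     0.001] q [ 14.3  22.4 -50.3  84.4  17.3  81.3 -27.3]
```

View pics/s16.png

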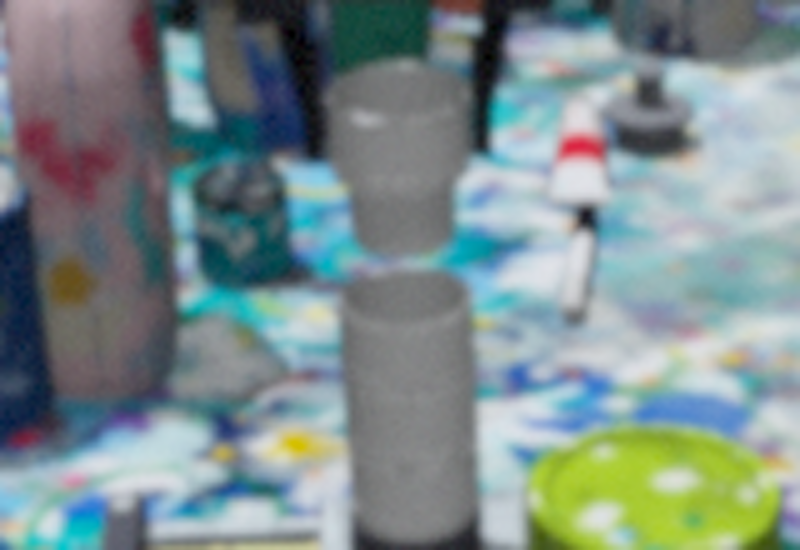

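```bash
python3 -m pendant '[[56,[8,0.7,0],[0,0,0]],[56,[15,0.7,0],[0,0,0]],[56,[18,0.7,0],[0,0,0]],[56,[18,0.7,0],[0,0,0]],[56,[18,0.7,0],[0,0,0]],[56,[18,0.7,0],[0,0,0]]]'
python3 - <<'E'
from h import *
go(.5818,.2346,.190,9)
E
```

```text
time_s: 41.73
tool_pos: [0.5819, 0.2359, 0.2316]
tool_rot: [-140.1, 90.0, -130.9]
force: [0.6, 0.1, -0.6]
grip_width: 0.0611
shift [41.6 -1.2 -0.3] rot [ 0.005 -0.     0.   ] q [ 14.   23.  -50.1  85.8  17.7  79.5 -27.8]
```

```bash
python3 -m pendant '[[56,[4,-1,0],[0,0,0]],[56,[8,-1,0],[0,0,0]],[56,[12,-1,0],[0,0,0]],[56,[15,-1,0],[0,0,0]]]'; python3 -m pendant '[[56,[4,0,0],[0,0,0]],[56,[8,0,0],[0,0,0]],[56,[12,0,0],[0,0,0]],[56,[12,0,0],[0,0,0]]]';  python3 - <<'E'
from h import *
go(.5818,.2346,.190,9)
E
```

```text
time_s: 42.07
tool_pos: [0.5819, 0.2346, 0.2158]
tool_rot: [-155.6, 89.9, -146.3]
force: [0.2, -0.5, -1.9]
grip_width: 0.0614
time_s: 42.4
tool_pos: [0.5816, 0.2345, 0.2034]
tool_rot: [-164.4, 89.9, -155.2]
force: [-0.3, 0.9, -1.0]
grip_width: 0.0614
shift [13.4  0.1  0.3] rot [ 0.005 -0.002  0.001] q [ 13.9  24.  -49.6  88.   18.5  76.7 -28.3]
```

```bash
python3 -m pendant '[[56,[4,0,0],[0,0,0]],[56,[8,0,0],[0,0,0]],[56,[11,0,0],[0,0,0]],[56,[11,0,0],[0,0,0]]]' | egrep 'pos|force'; python3 -m pendant '[[56,[0.8,0,0],[0,0,0]],[56,[0.8,0,0],[0,0,0]]]' | egrep 'pos|force'; python3 -m pendant '[[56,[0.7,0,0],[0,0,0]],[56,[0.7,0,0],[0,0,0]]]' | egrep 'pos|force'
```

```text
tool_pos: [0.5817, 0.2345, 0.1927]
force: [1.0, -0.4, -0.4]
tool_pos: [0.5821, 0.2348, 0.1927]
force: [0.2, -1.6, -1.0]
tool_pos: [0.5821, 0.2348, 0.1921]
force: [0.4, 0.3, -0.4]
```

```bash
python3 -m pendant '[[56,[0.6,0,0],[0,0,0]],[56,[0.6,0,0],[0,0,0]]]' | egrep 'pos|force'
```

```text
tool_pos: [0.5821, 0.2347, 0.1914]
force: [-0.0, 0.6, -1.0]
```

```bash
python3 -m pendant '[[56,[0.6,0,0],[0,0,0]],[56,[0.6,0,0],[0,0,0]]]' | egrep 'pos|force'
```

```text
tool_pos: [0.582, 0.2347, 0.1908]
force: [-0.2, -0.3, -0.9]
```

```bash
python3 -m pendant '[[56,[0.6,0,0],[0,0,0]],[56,[0.6,0,0],[0,0,0]]]' | egrep 'pos|force'
```

```text
tool_pos: [0.5821, 0.2347, 0.1903]
force: [0.2, 0.1, -1.6]
```

```bash
python3 -m pendant '[[56,[0.4,0,0],[0,0,0]],[56,[0.4,0,0],[0,0,0]]]' | egrep 'pos|force'
```

```text
tool_pos: [0.5822, 0.2349, 0.1901]
force: [-0.6, -0.3, 0.5]
```

```bash
python3 -m pendant '[[56,[0.4,0,0],[0,0,0]],[56,[0.4,0,0],[0,0,0]]]' | egrep 'pos|force'
```

```text
tool_pos: [0.5823, 0.2349, 0.19]
force: [-0.3, 0.5, 2.7]
```

```bash
python3 -m pendant '[[56,[-0.4,0,0],[0,0,0]],[80,[-0.4,0,0],[0,0,0]],[80,[-0.4,0,0],[0,0,0]],[80,[-0.4,0,0],[0,0,0]],[80,[-0.4,0,0],[0,0,0]]]' ;python3 -m pendant '[[87,[-10,0,0],[0,0,0]],[87,[-40,0,0],[0,0,0]],[87,[-75,0,0],[0,0,0]],[87,[-85,0,0],[0,0,0]],[87,[-85,0,0],[0,0,0]],[87,[-85,0,0],[0,0,0]]]'
python3 - <<'E'
from h import *
for n in('wrist','side','top'):
    c=cam(n,n+'17')
    P=cloud(c).reshape(-1,3); P=P[~np.isnan(P[:,0])]
    k=(np.hypot(P[:,0]-.581,P[:,1]-.2336)<.045)&(P[:,2]>.19)&(P[:,2]<.21); print(n,k.sum(),P[k][:,2].max() if k.any() else'',*(circ(P[k][:,:2]) if k.sum()>9 else ''))
    if n!='wrist':
        for xy,lo,hi,r in(((.4995,-.288),.045,.06,.02),((.4995,-.288),.018,.033,.04)):
            k=(np.hypot(P[:,0]-xy[0],P[:,1]-xy[1])<r)&(P[:,2]>lo)&(P[:,2]<hi); print('lid',k.sum(),*circ(P[k][:,:2]) if k.sum()>9 else '', P[k].mean(0), P[k][:,2].max())
    if n=='top':
        for l in('cup_0','lid','marker','paint_tube','pot'):
            for m in models.landmark_of('top',l):
                v,u=np.array(m['centre'])*[384,512]; print(l,round(m['confidence'],2),round(u),round(v),ray(c,u,v,0).round(3))
go(.4995,-.288,.25,70);go(.4995,-.288,.25,9)
E
```

```text
time_s: 44.32
tool_pos: [0.5819, 0.2347, 0.1896]
tool_rot: [-161.0, 90.0, -151.8]
force: [0.1, 0.7, 0.2]
grip_width: 0.0773
time_s: 44.82
tool_pos: [0.5822, 0.235, 0.2756]
tool_rot: [-8.3, 89.9, 1.0]
force: [-0.3, -0.1, 0.5]
grip_width: 0.087
wrist 1519 0.20124900493238365 [0.58199188 0.23477656] 0.027959306850426108
side 320 0.20399479872184811 [0.58069816 0.23477791] 0.028130592742611437
lid 27 [ 0.4982608  -0.29211077] 0.008512473202029918 [ 0.49879585 -0.28938558  0.05191815] 0.05777549772626189
lid 132 [ 0.5023976  -0.28911043] 0.024051793417203635 [ 0.5020163  -0.28244855  0.02817364] 0.03288215148100071
top 146 0.20352410218363326 [0.57982722 0.23095435] 0.027957648587391245
lid 73 [ 0.49843435 -0.29442418] 0.00775915193911671 [ 0.49839259 -0.29432327  0.05196244] 0.05633987619520897
lid 524 [ 0.50346897 -0.29306583] 0.024943946038261302 [ 0.50275891 -0.29204489  0.02596131] 0.03252146480569773
cup_0 0.65 135 210 [0.591 0.254 0.   ]
cup_0 0.61 124 202 [0.609 0.28  0.   ]
cup_0 0.53 143 214 [0.58  0.234 0.   ]
cup_0 0.5 136 209 [0.592 0.251 0.   ]
cup_0 0.41 144 216 [0.576 0.232 0.   ]
marker 0.92 287 233 [ 0.532 -0.114  0.   ]
paint_tube 0.72 344 229 [ 0.541 -0.25   0.   ]
pot 0.74 281 149 [ 0.742 -0.101  0.   ]
shift [  24.5 -502.6 -165.3] rot [-1.06e+00 -1.00e-03 -1.00e-03] q [ 14.2  21.8 -50.6  82.2  16.7  83.9 -26.9]
shift [  24.5 -502.6 -165.3] rot [ 0.005 -0.001  0.   ] q [ 14.2  21.8 -50.6  82.2  16.7  83.9 -26.9]
```

View pics/wrist17.png

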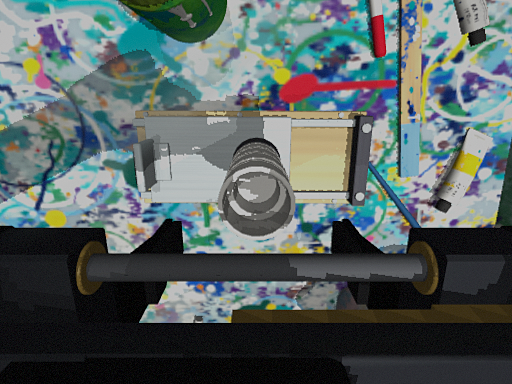

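View pics/top17.png

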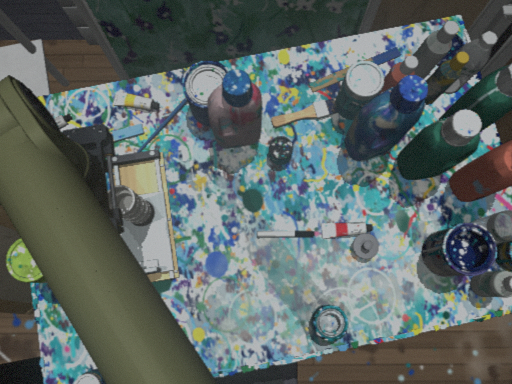

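```bash
python3 -m pendant '[[60,[0,-400,-130],[1.1,0,0]],[60,[0,-400,-130],[1.1,0,0]],[60,[0,-400,-130],[1.1,0,0]],[60,[0,-400,-130],[1.1,0,0]],[60,[0,-400,-130],[1.1,0,0]],[60,[0,-400,-130],[1.1,0,0]],[60,[0,-400,-130],[1.1,0,0]],[60,[0,-400,-130],[1.1,0,0]],[60,[0,-400,-130],[1.1,0,0]],[60,[0,-400,-130],[1.1,0,0]]]'; python3 -m pendant '[[60,[0,0,0],[0,0,0]],[60,[0,0,0],[0,0,0]],[60,[0,0,0],[0,0,0]]]'
python3 - <<'E'
from h import *
print(obs()['tool_pos']);go(.500,-.2925,.18,-80)
E
```

```text
time_s: 46.05
tool_pos: [0.5179, -0.1789, 0.2751]
tool_rot: [-29.2, 90.0, -83.2]
force: [0.6, -0.1, -0.5]
grip_width: 0.0599
time_s: 46.3
tool_pos: [0.5187, -0.1764, 0.2747]
tool_rot: [164.8, 89.9, 111.0]
force: [0.4, 0.3, -0.0]
grip_width: 0.0601
[ 0.51871853 -0.17643916  0.27473743]
shift [ 94.6 -83.7  82.6] rot [ 0.458 -0.001 -0.   ] q [ 45.    7.  -31.4  93.8   3.6  80.3 -40.6]
```

```bash
python3 -m pendant '[[60,[0,-84,83],[0.46,0,0]],[60,[0,-84,83],[0.46,0,0]],[60,[0,-84,83],[0.46,0,0]],[60,[50,-84,83],[0.46,0,0]],[60,[95,-84,83],[0.46,0,0]],[60,[95,-84,83],[0.46,0,0]],[60,[95,-84,83],[0.46,0,0]],[60,[95,-84,83],[0.46,0,0]],[60,[95,-84,83],[0.46,0,0]]]';  python3 - <<'E'
from h import *
for n in('wrist','side','top'):
    c=cam(n,n+'18')
    P=cloud(c).reshape(-1,3); P=P[~np.isnan(P[:,0])]
    k=(np.hypot(P[:,0]-.5,P[:,1]+.2925)<.02)&(P[:,2]>.047)&(P[:,2]<.06); print(n,k.sum(),*(circ(P[k][:,:2]) if k.sum()>9 else ''),P[k].mean(0) if k.any() else '')
    k=(np.hypot(P[:,0]-.5,P[:,1]+.2925)<.033)&(P[:,2]>.022)&(P[:,2]<.03); print(n,k.sum(),P[k].mean(0) if k.any() else '', np.percentile(P[k],[1,99],axis=0) if k.any() else '')
go(.500,-.2925,.047,-80)
E
```

```text
time_s: 47.05
tool_pos: [0.502, -0.2931, 0.1828]
tool_rot: [48.9, 89.8, -31.1]
force: [-0.2, -0.0, 0.6]
grip_width: 0.0601
wrist 395 [ 0.50108626 -0.2928726 ] 0.007640755800331609 [ 0.50134785 -0.29282342  0.05072484]
wrist 2167 [ 0.50323434 -0.29245403  0.02509778] [[ 0.47297951 -0.32136648  0.0228295 ]
 [ 0.52964803 -0.26438782  0.027213  ]]
side 23 [ 0.49812181 -0.29107338] 0.00726603880857468 [ 0.49870144 -0.28990013  0.05285111]
side 90 [ 0.49888794 -0.28450531  0.02747105] [[ 0.47080595 -0.31943432  0.02311228]
 [ 0.52935931 -0.26244497  0.02997038]]
top 0 
top 0  
shift [135.5  -1.5  -2. ] rot [-0.001  0.003 -0.003] q [ 49.1  13.5 -24.6  97.1   6.   70.5 -56.9]
```

View pics/wrist18.png

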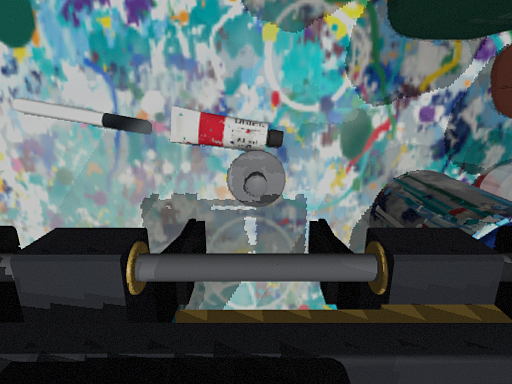

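```bash
python3 -m pendant '[[48,[35,-0.5,-1],[0,0,0]],[48,[70,-0.5,-1],[0,0,0]],[48,[100,-0.5,-1],[0,0,0]],[48,[105,-0.5,-1],[0,0,0]],[48,[105,-0.5,-1],[0,0,0]],[48,[105,-0.5,-1],[0,0,0]],[48,[105,-0.5,-1],[0,0,0]]]';  python3 - <<'E'
from h import *
go(.5002,-.2928,.047,-80)
E
```

```text
time_s: 47.78
tool_pos: [0.5012, -0.2937, 0.0778]
tool_rot: [44.6, 89.7, -35.6]
force: [0.5, -0.2, -0.4]
grip_width: 0.0479
shift [30.8 -0.9 -1.2] rot [-0.002  0.003 -0.003] q [ 48.1  19.3 -23.8 103.1   9.   59.3 -59.3]
```

```bash
python3 -m pendant '[[48,[10,-0.5,-1],[0,0,0]],[48,[20,-0.5,-1],[0,0,0]],[48,[27,-0.5,-1],[0,0,0]],[48,[27,-0.5,-1],[0,0,0]],[48,[27,-0.5,-1],[0,0,0]]]';  python3 - <<'E'
from h import *
go(.5002,-.2928,.047,-80)
E
```

```text
time_s: 48.2
tool_pos: [0.498, -0.2916, 0.0472]
tool_rot: [-124.5, 89.9, 155.4]
force: [0.0, -0.3, -1.2]
grip_width: 0.0481
shift [0.1 1.9 1.6] rot [-0.002 -0.001  0.001] q [ 47.7  21.2 -23.4 104.6  10.   56.3 -60.1]
```

```bash
python3 -m pendant '[[48,[0,1,1],[0,0,0]],[48,[0,1,1],[0,0,0]],[48,[0,1,1],[0,0,0]]]'
python3 - <<'E'
from h import *
go(.5002,-.2928,.047,-80)
E
python3 -m pendant '[[15,[0,0,0],[0,0,0]],[15,[0,0,0],[0,0,0]],[15,[0,0,0],[0,0,0]],[15,[0,0,0],[0,0,0]],[15,[0,0,0],[0,0,0]],[15,[0,0,0],[0,0,0]],[15,[0,0,0],[0,0,0]],[15,[0,0,0],[0,0,0]]]' 8
python3 - <<'E'
from h import *
go(.5002,-.2928,.047,-80)
E
```

```text
time_s: 48.45
tool_pos: [0.5001, -0.2929, 0.0484]
tool_rot: [28.0, 90.0, -52.1]
force: [0.2, -0.3, 1.0]
grip_width: 0.0478
shift [ 1.4  0.1 -0.1] rot [-0.002  0.001 -0.   ] q [ 47.6  21.3 -23.4 104.3  10.   56.4 -60.1]
time_s: 49.12
tool_pos: [0.4998, -0.2928, 0.048]
tool_rot: [-38.3, 90.0, -118.5]
force: [0.1, -0.9, 0.2]
grip_width: 0.0207
shift [1.  0.4 0.1] rot [-0.002  0.     0.   ] q [ 47.6  21.3 -23.4 104.3  10.   56.4 -60.1]
```

```bash
python3 -m pendant '[[15,[-10,0,0],[0,0,0]],[15,[-40,0,0],[0,0,0]],[15,[-75,0,0],[0,0,0]],[15,[-110,0,0],[0,0,0]],[15,[-145,0,0],[0,0,0]],[15,[-180,0,0],[0,0,0]],[15,[-215,0,0],[0,0,0]],[15,[-235,0,0],[0,0,0]],[15,[-235,0,0],[0,0,0]],[15,[-235,0,0],[0,0,0]]]' 8;  python3 - <<'E'
from h import *
cam('wrist','w19')
print(obs()['grip_width'],obs()['force']);go(.5818,.2343,.282,-81)
E
```

```text
time_s: 49.95
tool_pos: [0.5004, -0.2927, 0.2849]
tool_rot: [40.7, 89.8, -39.4]
force: [0.2, -0.0, -0.7]
grip_width: 0.0207
0.021060788388887343 [-0.29815222  0.08010337 -2.06420822]
shift [   0.8  171.4 -504.8] rot [0.015 0.    0.   ] q [ 49.5  10.2 -24.9  89.1   4.3  81.7 -55.8]
```

View pics/w19.png

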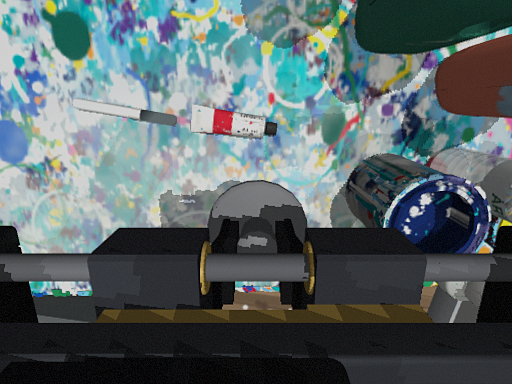

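```bash
python3 -m pendant '[[15,[0,11,-33],[0,0,0]],[15,[0,24,-70],[0,0,0]],[15,[0,36,-107],[0,0,0]],[15,[0,49,-144],[0,0,0]],[15,[0,61,-181],[0,0,0]],[15,[0,74,-218],[0,0,0]],[15,[0,86,-255],[0,0,0]],[15,[0,99,-292],[0,0,0]],[15,[0,111,-329],[0,0,0]],[15,[0,124,-366],[0,0,0]]]' 8; python3 -m pendant '[[15,[0,12,-36],[0,0,0]],[15,[0,24,-70],[0,0,0]],[15,[0,34,-100],[0,0,0]],[15,[0,43,-126],[0,0,0]],[15,[0,43,-126],[0,0,0]],[15,[0,43,-126],[0,0,0]],[15,[0,43,-126],[0,0,0]]]' 8
python3 - <<'E'
from h import *
go(.5818,.2343,.278,-81)
E
```

```text
time_s: 50.83
tool_pos: [0.558, 0.0907, 0.2811]
tool_rot: [-85.2, 89.8, -165.3]
force: [1.1, -0.3, -0.9]
grip_width: 0.0208
time_s: 51.42
tool_pos: [0.5795, 0.2196, 0.2812]
tool_rot: [-67.2, 89.8, -147.3]
force: [0.3, -0.2, -0.4]
grip_width: 0.0209
shift [  3.2   4.8 -14. ] rot [0.015 0.001 0.003] q [  11.7   19.   -44.5   82.7   13.3   83.9 -112.8]
```

```bash
python3 -m pendant '[[15,[0,2,-7],[0,0,0]],[15,[0,5,-12.5],[0,0,0]],[15,[0,5,-12.5],[0,0,0]],[15,[0,5,-12.5],[0,0,0]],[15,[0,5,-12.5],[0,0,0]],[15,[0,5,-12.5],[0,0,0]]]' 8
python3 - <<'E'
from h import *
s=cam('side')
u,v=map(int,proj(s,(.581,.234,.19))); im=s['image'][v-60:v+50,u-80:u+80]; cv2.imwrite('pics/s20.png',cv2.resize(im,None,fx=5,fy=5,interpolation=cv2.INTER_CUBIC))
go(.5818,.2343,.26,-81)
E
```

```text
time_s: 51.92
tool_pos: [0.5828, 0.2334, 0.2829]
tool_rot: [-16.9, 90.0, -97.1]
force: [0.2, 0.7, -0.3]
grip_width: 0.0209
shift [22.9 -0.9 -1. ] rot [0.015 0.    0.   ] q [  10.2   20.   -44.6   81.5   14.    84.2 -114.3]
```

View pics/s20.png

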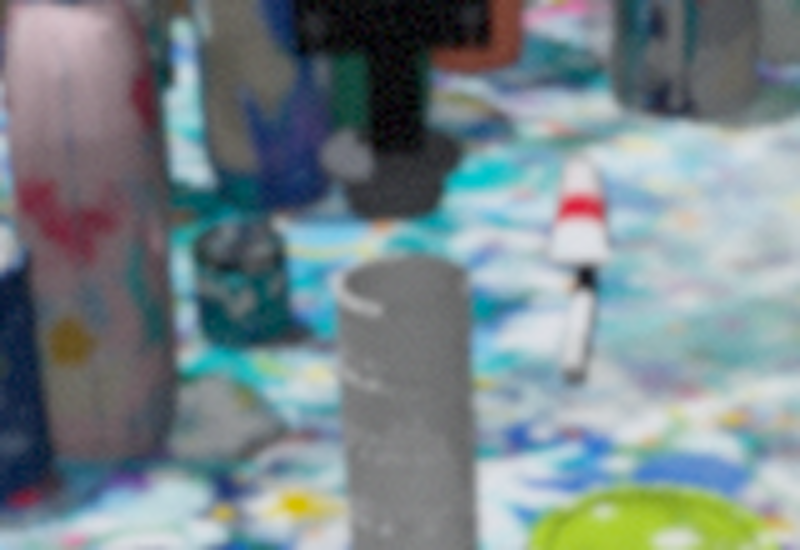

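```bash
python3 -m pendant '[[15,[8,-0.6,-0.4],[0,0,0]],[15,[16,-0.6,-0.4],[0,0,0]],[15,[24,-0.6,-0.4],[0,0,0]],[15,[26,-0.6,-0.4],[0,0,0]],[15,[26,-0.6,-0.4],[0,0,0]],[15,[26,-0.6,-0.4],[0,0,0]],[15,[26,-0.6,-0.4],[0,0,0]]]'
python3 - <<'E'
from h import *
go(.5818,.2343,.228,-81)
E
```

```text
time_s: 52.55
tool_pos: [0.5822, 0.2343, 0.2571]
tool_rot: [94.1, 90.0, 14.0]
force: [-0.5, -0.7, -0.0]
grip_width: 0.0207
shift [29.1 -0.4 -0.1] rot [ 0.015 -0.    -0.   ] q [  10.2   20.5  -44.4   83.9   14.4   81.4 -114.7]
```

```bash
python3 -m pendant '[[15,[4,-0.3,0],[0,0,0]],[15,[8,-0.3,0],[0,0,0]],[15,[12,-0.3,0],[0,0,0]],[15,[12,-0.3,0],[0,0,0]]]' | egrep 'pos|force'; python3 -m pendant '[[15,[4,0,0],[0,0,0]],[15,[8,0,0],[0,0,0]],[15,[12,0,0],[0,0,0]],[15,[12,0,0],[0,0,0]],[15,[12,0,0],[0,0,0]]]' | egrep 'pos|force';  python3 - <<'E'
from h import *
go(.5818,.2343,.228,-81)
E
```

```text
tool_pos: [0.5813, 0.2338, 0.2436]
force: [-0.2, -0.6, -0.7]
tool_pos: [0.5816, 0.234, 0.2324]
force: [0.8, 1.2, -0.5]
shift [ 4.4  0.2 -0.3] rot [0.015 0.    0.001] q [  10.2   21.2  -44.2   86.    14.9   78.9 -115.1]
```

```bash
python3 -m pendant '[[15,[1,0,0],[0,0,0]],[15,[2.2,0,0],[0,0,0]],[15,[2.2,0,0],[0,0,0]],[15,[2.2,0,0],[0,0,0]]]' | egrep 'pos|force'; python3 -m pendant '[[15,[0.7,0,0],[0,0,0]],[15,[0.7,0,0],[0,0,0]]]' | egrep 'pos|force'
```

```text
tool_pos: [0.5818, 0.2341, 0.2307]
force: [-0.3, 0.9, -1.7]
tool_pos: [0.5818, 0.2341, 0.2299]
force: [0.4, -0.1, 0.3]
```

```bash
python3 -m pendant '[[15,[0.7,0,0],[0,0,0]],[15,[0.7,0,0],[0,0,0]]]' | egrep 'pos|force'
```

```text
tool_pos: [0.5817, 0.2341, 0.2291]
force: [0.3, 0.3, 0.0]
```

```bash
python3 -m pendant '[[15,[0.5,0,0],[0,0,0]],[15,[0.5,0,0],[0,0,0]]]' | egrep 'pos|force'
```

```text
tool_pos: [0.5817, 0.234, 0.2286]
force: [-0.5, 0.4, -0.2]
```

```bash
python3 -m pendant '[[15,[0.5,0,0],[0,0,0]],[15,[0.5,0,0],[0,0,0]]]' | egrep 'pos|force'
```

```text
tool_pos: [0.5818, 0.2341, 0.2282]
force: [-0.1, 0.0, -1.0]
```

```bash
python3 -m pendant '[[15,[0.5,0,0],[0,0,0]],[15,[0.5,0,0],[0,0,0]]]' | egrep 'pos|force'
```

```text
tool_pos: [0.5819, 0.2341, 0.228]
force: [-1.0, 0.0, -0.2]
```

```bash
python3 -m pendant '[[15,[0.4,0,0],[0,0,0]],[15,[0.4,0,0],[0,0,0]]]' | egrep 'pos|force'
```

```text
tool_pos: [0.582, 0.2343, 0.2278]
force: [-0.6, -0.7, 1.2]
```

```bash
python3 -m pendant '[[15,[0,0,0],[0,0,0]],[40,[0,0,0],[0,0,0]],[40,[0,0,0],[0,0,0]],[40,[0,0,0],[0,0,0]],[40,[0,0,0],[0,0,0]],[40,[-0.3,0,0],[0,0,0]]]' ;python3 -m pendant '[[40,[-10,0,0],[0,0,0]],[40,[-40,0,0],[0,0,0]],[40,[-70,0,0],[0,0,0]],[40,[-70,0,0],[0,0,0]],[40,[-70,0,0],[0,0,0]]]'
python3 - <<'E'
from h import *
for n in('side','top'):
    c=cam(n,n+'21')
    P=cloud(c).reshape(-1,3); P=P[~np.isnan(P[:,0])]
    k=(np.hypot(P[:,0]-.582,P[:,1]-.2343)<.02)&(P[:,2]>.222)&(P[:,2]<.245); print(n,k.sum(),P[k].max(0) if k.any() else'',P[k].mean(0), *(circ(P[k][:,:2]) if k.sum()>9 else ''))
    if n=='side':
        u,v=map(int,proj(c,(.581,.234,.16))); im=c['image'][v-60:v+70,u-80:u+80]; cv2.imwrite('pics/s21.png',cv2.resize(im,None,fx=4,fy=4,interpolation=cv2.INTER_CUBIC))
go(.42,.05,.30,-81); go(.40,.2,.2,-81)
E
```

```text
time_s: 55.13
tool_pos: [0.5816, 0.234, 0.2274]
tool_rot: [-72.3, 90.0, -152.4]
force: [0.1, 0.2, -0.1]
grip_width: 0.039
time_s: 55.55
tool_pos: [0.5827, 0.235, 0.3006]
tool_rot: [100.0, 89.7, 19.9]
force: [-0.3, 0.0, -0.4]
grip_width: 0.0399
side 77 [0.59093046 0.24592857 0.23528295] [0.58079266 0.23870421 0.23041508] [0.58127519 0.23592397] 0.008157125783643046
top 8 [0.57338072 0.23550102 0.23129112] [0.57158589 0.22946126 0.22839545]
shift [  -2.3 -190.8  153.5] rot [0.015 0.001 0.   ] q [  10.1   19.6  -44.7   80.2   13.7   85.7 -114.1]
shift [  97.6 -184.7    2.3] rot [0.015 0.001 0.   ] q [  10.1   19.6  -44.7   80.2   13.7   85.7 -114.1]
```

View pics/s21.png

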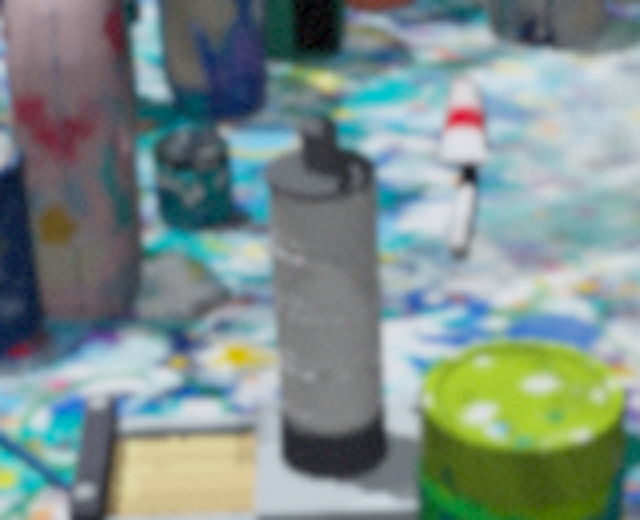

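```bash
python3 -m pendant '[[40,[0,-187,2],[0.015,0,0]],[40,[0,-187,2],[0.015,0,0]],[40,[0,-187,2],[0.015,0,0]],[0,[0,-187,2],[0.015,0,0]],[0,[0,-187,2],[0.015,0,0]],[0,[0,-187,2],[0.015,0,0]],[0,[0,-187,2],[0.015,0,0]],[0,[0,-187,2],[0.015,0,0]],[0,[0,-187,2],[0.015,0,0]]]' 20
python3 - <<'E'
from h import *
print(obs()['grip_width'])
c=cam('wrist','w22');s=cam('side','s22');t=cam('top','t22')
P=np.r_[cloud(s).reshape(-1,3),cloud(t).reshape(-1,3)];P=P[~np.isnan(P[:,0])]
for x in np.arange(.3,.6,.03):
    k=(abs(P[:,0]-x)<.015)&(P[:,1]>.29)&(P[:,1]<.5)&(P[:,2]>.08)&(P[:,2]<.25); print(round(x,2),k.sum(),P[k][:,1].min() if k.any() else '')
P=cloud(c).reshape(-1,3);P=P[~np.isnan(P[:,0])]
k=(P[:,2]>.066)&(P[:,2]<.078)&(abs(P[:,0]-.44)<.03)&(abs(P[:,1]-.21)<.045);Q=P[k]; print('tab',len(Q),Q.min(0),Q.max(0),Q.mean(0))
e=np.array([np.cos(np.radians(9)),np.sin(np.radians(9))]); n=np.array([-e[1],e[0]])
a=Q[:,:2]@e;b=Q[:,:2]@n; print('along',np.percentile(a,[1,5,50,95,99]),'lat',np.percentile(b,[1,50,99]),'tab exp',np.array([.437,.2112])@e,np.array([.437,.2112])@n)
print(cv2.minAreaRect((Q[:,:2]*1000).astype(np.float32)))
tb=np.array([.437,.2112])-e*.032; print(tb); go(tb[0],tb[1],.058,-81)
E
```

```text
time_s: 56.4
tool_pos: [0.3986, 0.1999, 0.2973]
tool_rot: [-126.7, 89.9, 152.3]
force: [0.5, 0.2, 0.1]
grip_width: 0.0079
0.007928381339871175
0.3 0 
0.33 0 
0.36 0 
0.39 0 
0.42 567 0.3802003714480673
0.45 1365 0.36141325449150613
0.48 1674 0.3615226194823411
0.51 839 0.37368872013877424
0.54 0 
0.57 0 
tab 426 [0.43532577 0.18313206 0.06604067] [0.45326605 0.24229909 0.07248481] [0.4444311  0.2129426  0.06945904]
along [0.46599593 0.46718414 0.47227763 0.47691315 0.4769727 ] lat [0.11206206 0.14115342 0.16904696] tab exp 0.464658763856572 0.1402379163111122
((443.68804931640625, 212.61062622070312), (11.051905632019043, 59.518611907958984), 9.053908348083496)
[0.40539397 0.2061941 ]
shift [239.3   8.2  -4.5] rot [ 0.    -0.001  0.002] q [  20.8   -9.   -44.9  103.6   -6.5   82.9 -103.9]
```

View pics/w22.png

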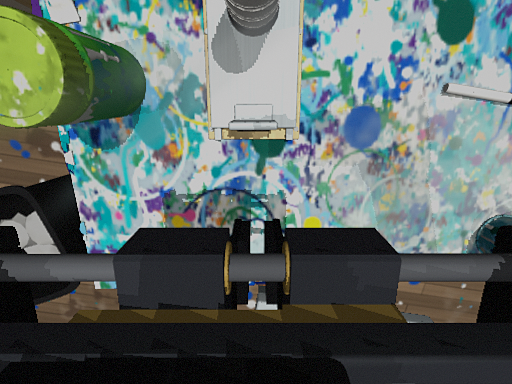

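View pics/t22.png

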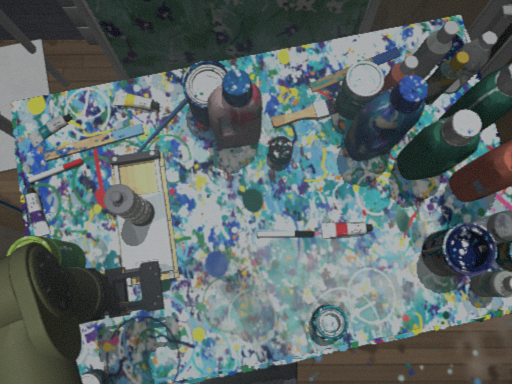

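Run:
```python
from h import *
s=cam('side');t=cam('top')
P=np.r_[cloud(s).reshape(-1,3),cloud(t).reshape(-1,3)];P=P[~np.isnan(P[:,0])]
k=(P[:,2]>.21)&(P[:,0]<.6)&(P[:,0]>-.1)&(P[:,1]>-.1)&(P[:,1]<.6)
Q=P[k]
for z in np.arange(.21,.8,.06):
    m=(Q[:,2]>=z)&(Q[:,2]<z+.06); 
    if m.any(): print(round(z,2),m.sum(),Q[m].min(0).round(2),Q[m].max(0).round(2))
```

```text
0.21 1431 [-0.02 -0.06  0.21] [0.6  0.26 0.27]
0.27 1379 [-0.01 -0.07  0.27] [0.41 0.22 0.33]
0.33 2605 [-0.01 -0.03  0.33] [0.45 0.3  0.39]
0.39 3240 [ 0.   -0.03  0.39] [0.45 0.3  0.45]
0.45 2315 [-0.   -0.04  0.45] [0.44 0.25 0.51]
0.51 2206 [0.36 0.16 0.51] [0.43 0.25 0.57]
0.57 544 [0.35 0.13 0.57] [0.45 0.18 0.63]
0.63 5688 [0.32 0.12 0.63] [0.45 0.2  0.69]
0.69 3862 [0.33 0.14 0.69] [0.43 0.19 0.7 ]
```

View pics/s22.png

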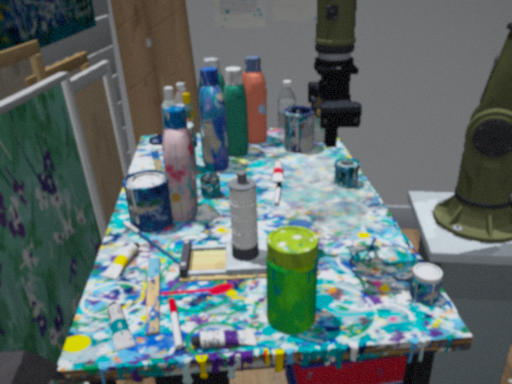

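```bash
python3 -m pendant '[[0,[35,4,-4],[0,0,0]],[0,[70,4,-4],[0,0,0]],[0,[105,4,-4],[0,0,0]],[0,[140,4,-4],[0,0,0]],[0,[175,4,-4],[0,0,0]],[0,[205,4,-4],[0,0,0]],[0,[229,4,-4],[0,0,0]],[0,[239,4,-4],[0,0,0]],[0,[239,4,-4],[0,0,0]],[0,[239,4,-4],[0,0,0]]]' 20; python3 -m pendant '[[0,[0,0,0],[0,0,0]],[0,[0,0,0],[0,0,0]],[0,[0,0,0],[0,0,0]]]'
python3 - <<'E'
from h import *
e=np.array([np.cos(np.radians(9)),np.sin(np.radians(9))]); tb=np.array([.437,.2112])
o=obs(); d=(tb-o['tool_pos'][:2]); n=np.array([-e[1],e[0]]); print('ahead',d@e,'lat',d@n,o['grip_width'])
go(*(tb-e*.025),.058,-81)
c=cam('wrist','w23')
E
```

```text
time_s: 57.48
tool_pos: [0.4015, 0.2051, 0.0591]
tool_rot: [-145.0, 89.9, 134.0]
force: [0.1, 0.2, 1.1]
grip_width: 0.0002
time_s: 57.73
tool_pos: [0.4024, 0.2049, 0.0601]
tool_rot: [81.6, 89.8, 0.6]
force: [-0.5, -0.1, -0.5]
grip_width: 0.0002
ahead 0.03520264271846732 lat 0.0007905780847153777 0.00020716644530234865
shift [ 2.1 10.2 -0.8] rot [-0.     0.    -0.003] q [  17.     8.5  -49.4  120.4    8.1   54.2 -117.8]
```

View pics/w23.png

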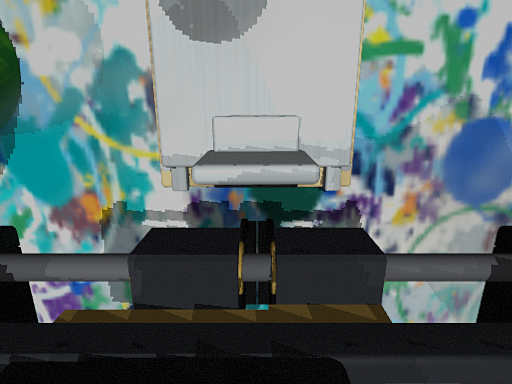

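```bash
python3 -m pendant '[[0,[0,6,-1],[0,0,0]],[0,[0,12,-1],[0,0,0]],[0,[0,16,-1],[0,0,0]],[0,[0,18,-1],[0,0,0]],[0,[0,19,-1],[0,0,0]],[0,[0,19,-1],[0,0,0]]]';  python3 -m pendant '[[0,[0,1,0],[0,0,0]],[0,[0,2,0],[0,0,0]],[0,[0,2,0],[0,0,0]]]' | egrep 'pos|force'; python3 -m pendant '[[0,[0,1,0],[0,0,0]],[0,[0,2,0],[0,0,0]],[0,[0,2,0],[0,0,0]]]' | egrep 'pos|force'; python3 -m pendant '[[0,[0,1,0],[0,0,0]],[0,[0,2,0],[0,0,0]],[0,[0,2,0],[0,0,0]]]' | egrep 'pos|force'
```

```text
time_s: 58.28
tool_pos: [0.4199, 0.2087, 0.0586]
tool_rot: [-107.1, 90.0, 171.9]
force: [0.6, 0.5, -0.7]
grip_width: 0.0006
tool_pos: [0.4218, 0.2089, 0.0587]
force: [-0.4, 1.2, -0.6]
tool_pos: [0.424, 0.2092, 0.0587]
force: [-0.2, 0.0, 0.9]
tool_pos: [0.426, 0.2095, 0.0587]
force: [0.1, -0.5, -0.3]
```

```bash
python3 -m pendant '[[0,[0,1,0],[0,0,0]],[0,[0,2,0],[0,0,0]],[0,[0,2,0],[0,0,0]]]' | egrep 'pos|force'; python3 -m pendant '[[0,[0,1,0],[0,0,0]],[0,[0,2,0],[0,0,0]],[0,[0,3,0],[0,0,0]]]' | egrep 'pos|force'; python3 -m pendant '[[0,[0,1,0],[0,0,0]],[0,[0,2,0],[0,0,0]],[0,[0,3,0],[0,0,0]]]' | egrep 'pos|force'
```

```text
tool_pos: [0.428, 0.2099, 0.0587]
force: [0.3, 0.2, -0.0]
tool_pos: [0.43, 0.2102, 0.0585]
force: [-1.2, 0.2, 1.7]
tool_pos: [0.4334, 0.2107, 0.0585]
force: [-2.0, -0.7, 1.1]
```

```bash
python3 -m pendant '[[0,[0,1.5,0],[0,0,0]],[0,[0,3.5,0],[0,0,0]],[0,[0,6,0],[0,0,0]],[0,[0,8.5,0],[0,0,0]],[0,[0,11,0],[0,0,0]],[0,[0,13.5,0],[0,0,0]],[0,[0,16,0],[0,0,0]],[0,[0,18.5,0],[0,0,0]],[0,[0,21,0],[0,0,0]],[0,[0,23.5,0],[0,0,0]]]' | egrep 'pos|force'; python3 -m pendant '[[0,[0,2.5,0],[0,0,0]],[0,[0,5,0],[0,0,0]],[0,[0,7.5,0],[0,0,0]],[0,[0,10,0],[0,0,0]],[0,[0,12,0],[0,0,0]],[0,[0,14,0],[0,0,0]],[0,[0,15.5,0],[0,0,0]],[0,[0,16.5,0],[0,0,0]],[0,[0,17,0],[0,0,0]],[0,[0,17,0],[0,0,0]]]' | egrep 'pos|force'
python3 - <<'E'
from h import *
t=cam('top','t24');s=cam('side','s24');W=cloud(t)
e=np.array([np.cos(np.radians(9.03)),np.sin(np.radians(9.03))]);n=np.array([-e[1],e[0]])
P=W.reshape(-1,3);P=P[~np.isnan(P[:,0])]
a=P[:,:2]@e;b=P[:,:2]@n
lat=np.array([.58,.232])@n
k=(abs(b-lat)<.05)&(P[:,2]>.0295)&(P[:,2]<.045)&(a>.7)&(a<.8); print('stop along',np.percentile(a[k],[1,5,50,95,99]),k.sum())
k=(abs(b-lat)<.05)&(P[:,2]>.02)&(P[:,2]<.028)&(a>.55)&(a<.76); print('plate front',np.percentile(a[k],[1,50,95,99,99.8]),k.sum())
im=t['image'][130:290,60:220]; cv2.imwrite('pics/t24c.png',cv2.resize(im,None,fx=3.5,fy=3.5,interpolation=cv2.INTER_CUBIC))
E
```

```text
tool_pos: [0.457, 0.2145, 0.0586]
force: [-2.6, 0.4, -1.3]
tool_pos: [0.4739, 0.2171, 0.0588]
force: [-1.7, 0.5, -0.7]
stop along [0.73780486 0.7387763  0.74693086 0.75497433 0.7557284 ] 265
plate front [0.55331539 0.6049729  0.69450028 0.73920955 0.75136513] 1661
```

View pics/t24c.png

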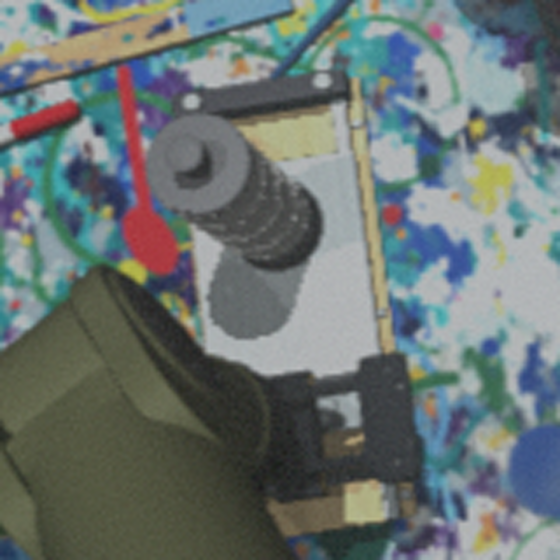

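View pics/s24.png

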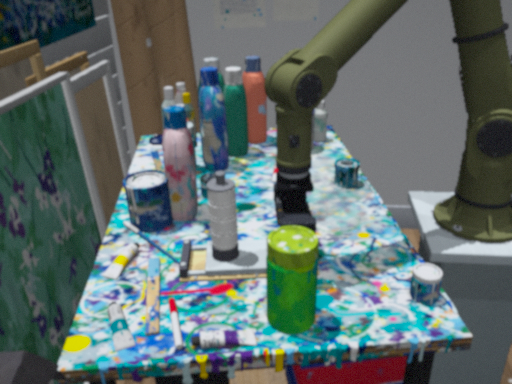

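```bash
python3 -m pendant '[[0,[0,1.5,0],[0,0,0]],[0,[0,3.5,0],[0,0,0]],[0,[0,6,0],[0,0,0]],[0,[0,8.5,0],[0,0,0]],[0,[0,11,0],[0,0,0]],[0,[0,13.5,0],[0,0,0]],[0,[0,16,0],[0,0,0]],[0,[0,18.5,0],[0,0,0]],[0,[0,20.5,0],[0,0,0]],[0,[0,22,0],[0,0,0]]]' | egrep 'pos|force'; python3 -m pendant '[[0,[0,1,0],[0,0,0]],[0,[0,2,0],[0,0,0]],[0,[0,3,0],[0,0,0]]]' | egrep 'pos|force'
```

```text
tool_pos: [0.4957, 0.2206, 0.0587]
force: [-1.9, -1.0, 1.6]
tool_pos: [0.4984, 0.221, 0.0587]
force: [-2.3, -1.2, 0.6]
```

```bash
python3 -m pendant '[[0,[0,1,0],[0,0,0]],[0,[0,2,0],[0,0,0]]]' | egrep 'pos|force'; python3 -m pendant '[[0,[0,1,0],[0,0,0]],[0,[0,2,0],[0,0,0]]]' | egrep 'pos|force'
```

```text
tool_pos: [0.5003, 0.2213, 0.0586]
force: [-2.9, -0.8, 1.0]
tool_pos: [0.5023, 0.2216, 0.0587]
force: [-2.6, 0.3, 1.6]
```

```bash
python3 -m pendant '[[0,[0,0.7,0],[0,0,0]],[0,[0,1.4,0],[0,0,0]]]' | egrep 'pos|force'
```

```text
tool_pos: [0.5037, 0.2219, 0.0587]
force: [-1.5, -1.6, 0.6]
```

```bash
python3 -m pendant '[[0,[0,0.7,0],[0,0,0]],[0,[0,1.4,0],[0,0,0]]]' | egrep 'pos|force'
```

```text
tool_pos: [0.5051, 0.2221, 0.0587]
force: [-2.1, -0.1, 1.2]
```

```bash
python3 -m pendant '[[0,[0,0.6,0],[0,0,0]],[0,[0,1.2,0],[0,0,0]]]' | egrep 'pos|force'
```

```text
tool_pos: [0.5063, 0.2223, 0.0587]
force: [-2.0, -0.4, 0.8]
```

```bash
python3 -m pendant '[[0,[0,0.6,0],[0,0,0]],[0,[0,1.2,0],[0,0,0]]]' | egrep 'pos|force'
```

```text
tool_pos: [0.5074, 0.2225, 0.0587]
force: [-0.7, -0.9, 1.7]
```

```bash
python3 -m pendant '[[0,[0,0.6,0],[0,0,0]],[0,[0,1.2,0],[0,0,0]]]' | egrep 'pos|force'
```

```text
tool_pos: [0.5086, 0.2227, 0.0587]
force: [-1.9, -0.4, 0.4]
```

```bash
python3 -m pendant '[[0,[0,0.6,0],[0,0,0]],[0,[0,1.2,0],[0,0,0]]]' | egrep 'pos|force'
```

```text
tool_pos: [0.5098, 0.2229, 0.0587]
force: [-1.5, -0.9, 1.2]
```

```bash
python3 -m pendant '[[0,[0,0.6,0],[0,0,0]],[0,[0,1.2,0],[0,0,0]]]' | egrep 'pos|force'
```

```text
tool_pos: [0.5102, 0.2229, 0.0586]
force: [-5.5, -1.6, 3.6]
```

```bash
python3 -m pendant '[[0,[0,0.3,0],[0,0,0]]]' | egrep 'pos|force'
```

```text
tool_pos: [0.5102, 0.2229, 0.0585]
force: [-4.9, -0.9, 3.4]
```

The stop is felt: force has risen to about 5 N and the tool no longer advances. I'll back off, lift clear and check.

```bash
python3 -m pendant '[[0,[0,-2,0],[0,0,0]],[0,[0,-10,0],[0,0,0]],[0,[0,-30,0],[0,0,0]],[0,[0,-50,0],[0,0,0]],[0,[-20,-60,0],[0,0,0]],[0,[-60,-60,0],[0,0,0]],[0,[-100,-60,0],[0,0,0]],[0,[-140,-60,0],[0,0,0]],[0,[-140,-60,0],[0,0,0]]]';python3 -m pendant '[[0,[0,0,150],[0,0,0]],[0,[0,0,150],[0,0,0]],[0,[0,0,150],[0,0,0]],[0,[0,0,150],[0,0,0]],[0,[0,0,150],[0,0,0]],[0,[0,0,150],[0,0,0]]]'
python3 - <<'E'
from h import *
t=cam('top','t25');s=cam('side','s25')
e=np.array([np.cos(np.radians(9.03)),np.sin(np.radians(9.03))]);n=np.array([-e[1],e[0]])
for nm,c in(('top',t),('side',s)):
    P=cloud(c).reshape(-1,3);P=P[~np.isnan(P[:,0])];a=P[:,:2]@e;b=P[:,:2]@n;lat=np.array([.58,.232])@n
    k=(abs(b-lat)<.02)&(P[:,2]>.222)&(P[:,2]<.245)&(a>.6)&(a<.75); print(nm,'knob',k.sum(),P[k].max(0),circ(P[k][:,:2]))
    k=(abs(b-lat)<.045)&(P[:,2]>.045)&(P[:,2]<.0535)&(a>.62)&(a<.75); print('ring',k.sum(),P[k].mean(0) if k.any() else '')
    k=(abs(b-lat)<.04)&(P[:,2]>.065)&(P[:,2]<.078)&(a>.5)&(a<.6); print('tab top',k.sum(),np.percentile(a[k],[1,50,99]) if k.any() else '')
    k=(abs(b-lat)<.05)&(P[:,2]>.029)&(P[:,2]<.045)&(a>.71)&(a<.8); print('stop',np.percentile(a[k],[1,50,99]))
u,v=map(int,proj(s,(.66,.24,.12))); im=s['image'][v-70:v+70,u-90:u+90]; cv2.imwrite('pics/s25c.png',cv2.resize(im,None,fx=4,fy=4,interpolation=cv2.INTER_CUBIC))
im=t['image'][120:290,60:240]; cv2.imwrite('pics/t25c.png',cv2.resize(im,None,fx=3.5,fy=3.5,interpolation=cv2.INTER_CUBIC))
E
```

```text
time_s: 64.97
tool_pos: [0.4562, 0.2161, 0.2066]
tool_rot: [91.8, 89.2, 10.8]
force: [1.2, 1.0, 0.7]
grip_width: 0.0003
time_s: 65.47
tool_pos: [0.4758, 0.0638, 0.1987]
tool_rot: [53.7, 89.9, -27.5]
force: [-0.1, 0.7, 0.1]
grip_width: 0.0005
top knob 100 [0.67132247 0.25652851 0.23584505] (array([0.66132486, 0.24431174]), np.float64(0.007840575522837782))
ring 40 [0.64451676 0.22998505 0.04993702]
tab top 0 
stop [0.73801042 0.74691866 0.75614187]
side knob 79 [0.67285815 0.25960506 0.23582066] (array([0.66244868, 0.24895172]), np.float64(0.00807809155853936))
ring 98 [0.65719784 0.26813132 0.0494389 ]
tab top 24 [0.55049674 0.55572022 0.55859385]
stop [0.71203883 0.74609716 0.75702471]
```

View pics/s25c.png

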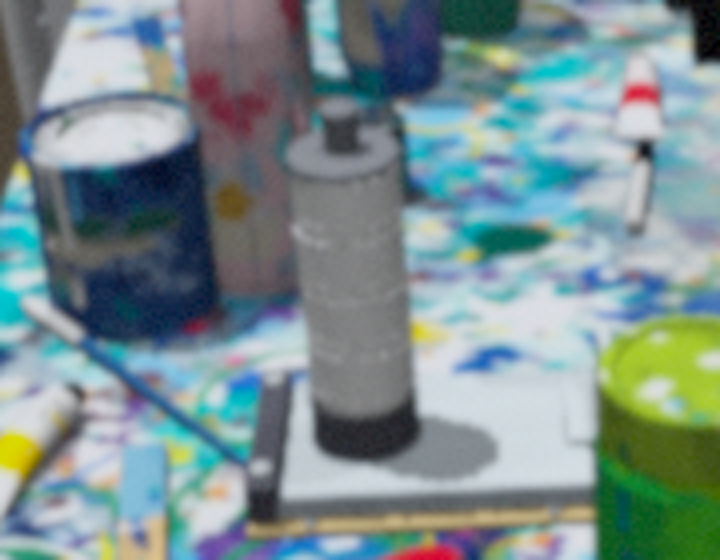

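View pics/t25c.png

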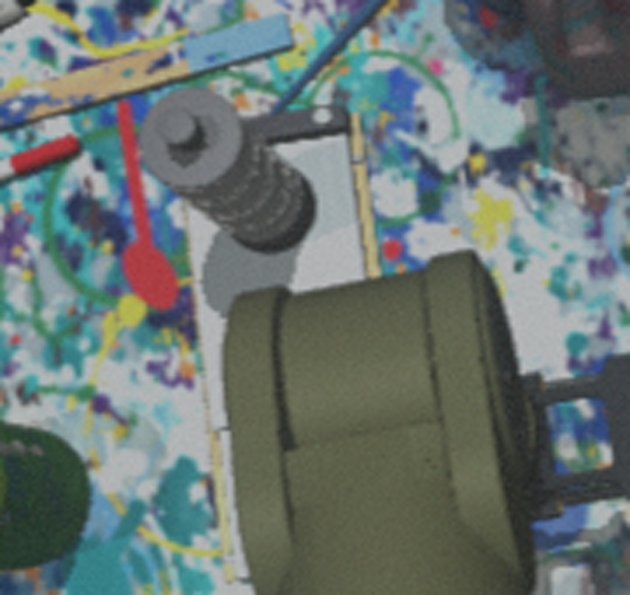

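View pics/t25.png

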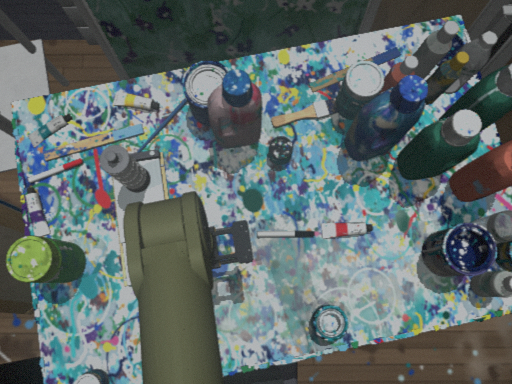

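The side view shows the plate against the stop, with the four cups standing straight in the ring and the lid on top. I'll let the arm settle and hand in.

```bash
python3 -m pendant '[[0,[0,0,0],[0,0,0]],[0,[0,0,0],[0,0,0]],[0,[0,0,0],[0,0,0]],[0,[0,0,0],[0,0,0]]]'
python3 - <<'E'
from h import *
c=cam('side'); 
for l in('cup_0','lid'):
    print(l,[(round(m['confidence'],2),np.round(np.array(m['centre'])*[384,512])) for m in models.landmark_of('side',l)])
print(env.sign_off())
E
```

```text
time_s: 65.9
tool_pos: [0.4754, 0.0663, 0.1987]
tool_rot: [-42.6, 90.0, -123.4]
force: [-0.4, 1.5, 0.1]
grip_width: 0.0003
cup_0 [(0.7, array([256., 210.])), (0.6, array([214., 204.])), (0.59, array([236., 207.])), (0.58, array([227., 208.]))]
lid [(0.64, array([193., 204.]))]
the job is handed in; nothing more can be done
None
```

The job is done and handed in at about 66 s. All four cups on the table are nested upright in the collar ring, the grey lid is on the top cup, and the carriage is home against its stop.

- **Cups:** I held each with a 6–7 N grip and felt it down to a contact of about 3–6 N. Contact came within about 1 mm of the expected height each time.
- **Lid:** It had been knocked a few centimetres aside during the run, so I measured its position again before gripping it by the knob. It touched down at about 1 N.
- **Push:** With the fingers shut, the carriage slid with about 2 N. I stopped when the force rose to about 5 N and the tool no longer moved forward, then backed off and moved clear.

**Last checks:**
- The stack had moved about 82 mm, in line with the roughly 80 mm gap measured beforehand.
- The side picture shows the plate against the stop and the stack straight with its lid on.
- The knob is where the geometry puts it, to within about 1 mm.
- The networks found four cups and one lid in the stack.
- The marker, tube and pot look untouched in the last top picture, though I did not measure them again.

- **Camera disagreement:** The cameras differed by 2–4 mm. I corrected for this by gripping the first cup from two directions and comparing.
- **Force when gripping:** The first cup's first grip briefly pressed it down with about 6.5 N, and later grips showed 2–3.5 N.
- **Command form:** For the first cup I ran one typed 0.8 mm feel-down step three times in a shell loop. Every other move was typed as its own command.

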